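# Take apart the washed film reels for drying

### The arm

A 6-joint arm with a two-finger parallel gripper is mounted at the origin on a cart in front of the work surface, level with it; the furniture and walls round the work are solid. World frame = base frame: x ahead of the robot, y to its left, z up, the work surface at z = 0. Lengths are in mm, angles in rad, forces in N, time in s.
With the tool pointing down it reaches from about 425 to 950 mm from the base axis. Payload 3.5 kg.
Tool frame: the origin (TCP) lies midway between the tips of the shut fingers; the grasp point (between the pads) lies 19 mm behind it; y points along the fingers, z is the direction in which the jaws open and shut, and the axes are right-handed (so a half turn about y gives the same grasp; the last joint's range is limited). The gripper opens to 85 mm and grips with 20 to 120 N. Pads are 22 mm wide; open, the fingers measure 114 mm over their backs; the gripper's body (76 mm by 85 mm) begins 54 mm behind the grasp point. The pads swing forward as they close: fully open they stand 13 mm farther back than shut.
Start: joints at [1.073, 0.286, 1.577, -0, 1.279, -0.15], TCP at [230.024, 634.583, 231.325] pointing down, gripper open.
Joint ranges: [-2.77, 2.77], [-0.9, 2.22], [0.21, 2.48], [-1.53, 4.67], [0.24, 2.81], [-2.84, 2.84]. Speed limits (rad/s): [2.79, 2.79, 3.14, 3.14, 3.14, 3.14].

### API

Orientations are given as a unit quaternion [x, y, z, w].
In Python, from cell import readout, read_camera, ticket gives the robot as it stands. The module is installed in compiled form; this text tells all that it offers.
- The arm moves only by the shell command python3 -m creep 'ROWS'. ROWS is JSON, a list of rows, each a list of 5 numbers: the finger opening in m, from 0 to 0.0854, then the shift along the tool's x, y, z in m, then the turn about the tool's y in degrees. In form: [[fingers, dx, dy, dz, yaw], ...]. A call has 1 to 12 rows; each row is the pose to reach, as a shift and turn from the pose commanded when the call began, along the tool's axes at that moment; what a row does not reach only later rows make up. A row lasts 1/8 s, in which the tool goes at most 62.5 mm and 10.7 degrees, less where a joint would pass 70% of its speed; a pose out of reach is approached as far as the arm can. A call with a gripper value outside its range is refused whole. The fingers move at their own pace and stop on an object; the grip force is fixed at half the most. Time passes only in rows, so rows that repeat a pose let the fingers close. It gives the time, the measured TCP pose, the force and the opening at its end, in the units of the state.
- readout.get_obs(): the state, without advancing time (a new reading comes with each control period).
- read_camera(name): name is "scene" or "top"; returns a dict with "frame" (384x512x3 uint8, red, green, blue), "camera_matrix" (3x3 intrinsics, pixels), "R" (3x3) and "t" (3): a world point X has camera coordinates R X + t. Camera axes: x right, y down, z forward; pixel columns grow to the right and rows downward; lengths in mm; the calibration is good to about 2 mm. A picture is of the moment at which its call begins. There is no depth.
- ticket.sign_off(): hands the job in, once; it reports no verdict.
The state is a dict: "t": time; "joint_pos": joint angles; "joint_velocities": joint speeds; "effort": joint torques, N m; "tcp_pos": TCP position; "tcp_rot": TCP orientation; "ft_force": force on the tool from outside, world axes, zero at the start; "moment": the same for the moment, N m; "grip_width": finger opening in mm.
Only numpy, scipy, OpenCV 4.12 (cv2) and the standard library are available. Lean on these libraries where they do the work, as an engineer would, in place of code of your own. Each camera call takes 0.05 s, during which the arm holds its last target.

### The job

The washed film reels are still stacked on their foot, held by the spindle that runs down through them. Draw the spindle straight up and out and stand it in the empty measuring cylinder, then take the reels off one by one from the top and set each over the post of the drip dish made for its size (a little wider than the reel, its post just shorter than the reel), lying level on the bottom of the dish. Set everything down without dropping it, and leave the bottle and the film can where they stand.

Things in the scene. Friction and masses are not known exactly. Their poses are not given: they have to be found in the camera images.
- spindle_knob (a point): centre of the black ribbed knob (26 mm diameter, 28 mm tall) on top of the spindle, a steel rod of 11 mm diameter that runs down 136.5 mm from the knob's underside to a bevelled tip (tip 150.5 mm below this point); 0.15 kg at most. At the start it stands upright through all three reels, its tip 10 mm deep in a loose socket in the foot; the knob's underside is about 1.5 mm above the top reel. z axis up along the rod.
- reel_small_mid (a point): Small, flat reel, at the start on top of the stack, under the knob: ivory plastic film reel, two round flanges 44 mm across and 3.5 mm thick on a hub with a 20 mm through-hole; 21 mm tall, upright, under 0.1 kg. The point is its centre, half-way up (10.5 mm above its underside, z up). Grip across the upper flange; fingertips within 13 mm of its top clear the dish's rim.
- reel_tall_mid (a point): Tall, narrower reel, at the start in the middle of the stack: ivory plastic film reel, two round flanges 55 mm across and 3.5 mm thick on a hub with a 20 mm through-hole; 64 mm tall, upright, under 0.1 kg. The point is its centre, half-way up (32 mm above its underside, z up). Grip across the upper flange; fingertips within 13 mm of its top clear the dish's rim.
- reel_large_mid (a point): Widest reel, at the start at the bottom of the stack, on a fixed black foot 94 mm wide, 12 mm high: ivory plastic film reel, two round flanges 66 mm across and 3.5 mm thick on a hub with a 20 mm through-hole; 40 mm tall, upright, under 0.1 kg. The point is its centre, half-way up (20 mm above its underside, z up). Grip across the upper flange; fingertips within 13 mm of its top clear the dish's rim.
- dish_small: Smallest dish with the shortest post, for the small flat reel: round grey drip dish fixed to the bench, 58 mm across inside, rim 10 mm high, with an upright steel post of 7 mm diameter and blunt tip in the middle, whose top is 21 mm above the bench. Origin on the bench under the middle of the dish, z up. A seated reel stands on the raised middle of the dish, 5 mm above the bench, with the post in its hole; about 6 mm of play to each side.
- dish_tall: Middle-sized dish with the tallest post, for the tall reel: round grey drip dish fixed to the bench, 69 mm across inside, rim 10 mm high, with an upright steel post of 7 mm diameter and blunt tip in the middle, whose top is 64 mm above the bench. Origin on the bench under the middle of the dish, z up. A seated reel stands on the raised middle of the dish, 5 mm above the bench, with the post in its hole; about 6 mm of play to each side.
- dish_large: Widest dish with the post of middle height, for the widest reel: round grey drip dish fixed to the bench, 80 mm across inside, rim 10 mm high, with an upright steel post of 7 mm diameter and blunt tip in the middle, whose top is 40 mm above the bench. Origin on the bench under the middle of the dish, z up. A seated reel stands on the raised middle of the dish, 5 mm above the bench, with the post in its hole; about 6 mm of play to each side.
- jar: Clear, empty graduated cylinder standing upright, fixed to the bench: 115 mm tall, foot 68 mm across, tube 42 mm outside, open mouth 26 mm across, inner floor 11 mm above the bench. Origin under its middle on the bench, z up. With its tip on the inner floor the spindle stands in it nearly upright, the knob about 30 mm above the mouth.
- bottle_mid (a point): Bystander: black chemical bottle with screw cap, 47 x 56 x 158 mm, loose; the point is its centre, half-way up.
- film_can_mid (a point): Bystander: pale translucent film can with grey cap, 34 mm diameter, 51 mm tall, loose; the point is its centre, half-way up.
Mind the look-alikes: they are no part of the job. What is shaped like the part that bears reel_small_mid but brown or green is not meant. Leave any red look-alike of the part that bears reel_tall_mid alone.

How it is judged:
By the outcome, as a careful person would: the job done as asked, in the order asked, and still so for the second after the job is handed in, with the robot touching nothing.
It also fails if it takes over 128 s, if anything falls off the work surface, if the arm or the gripper's body presses on something with over 40 N, if the wrist force passes 120 N, or if a joint passes its speed limit or range.

## Working session

There is one attempt and no reset: what is moved stays moved. The work goes in short steps, Python scripts to look and compute and a shell command to move; the robot and the scene stay as the last step left them, time stands still between calls to the robot, and variables do not carry over. Pictures are saved under pics/ and viewed, and the job is handed in when it is done.

```bash
mkdir -p pics; python3 - <<'E'
from cell import readout, read_camera
import cv2,numpy as np,json
o=readout.get_obs()
print({k:np.round(v,4).tolist() for k,v in o.items()})
for n in("scene","top"):
    c=read_camera(n); cv2.imwrite(f"pics/{n}0.png",cv2.resize(c["frame"][:,:,::-1],None,fx=1.5,fy=1.5,interpolation=cv2.INTER_CUBIC))
    np.savez(f"{n}0.npz",**c)
    print(n,np.round(c["camera_matrix"],1).tolist(),np.round(c["R"],4).tolist(),np.round(c["t"],1), (-c["R"].T@c["t"]).round(0))
E
```

```text
{'t': 0.0, 'joint_pos': [1.073, 0.2872, 1.5782, -0.0, 1.2786, -0.15], 'joint_velocities': [-0.0017, 0.0, -0.0008, -0.0009, 0.0008, 0.002], 'effort': [-0.0007, -40.5978, -29.2628, -0.0002, 0.0057, -0.0], 'tcp_pos': [229.725, 634.0145, 229.9412], 'tcp_rot': [0.6972, -0.1226, 0.1221, -0.6957], 'ft_force': [-1.0737, -0.8233, 0.3391], 'moment': [-0.0431, -0.0385, 0.007], 'grip_width': 85.4919}
scene [[464.4, 0.0, 253.4], [0.0, 464.4, 185.3], [0.0, 0.0, 1.0]] [[-0.8926, -0.4507, -0.0133], [-0.3359, 0.6843, -0.6473], [0.3008, -0.5733, -0.7621]] [ 499.9  261.9 1045.4] [220. 645. 973.]
top [[485.0, 0.0, 257.4], [0.0, 485.0, 185.9], [0.0, 0.0, 1.0]] [[-0.0173, -0.9998, -0.0071], [-0.9862, 0.0182, -0.1648], [0.1649, 0.0041, -0.9863]] [-2.0000e-01  5.7900e+02  1.4479e+03] [ 332.  -17. 1523.]
```

View pics/scene0.png

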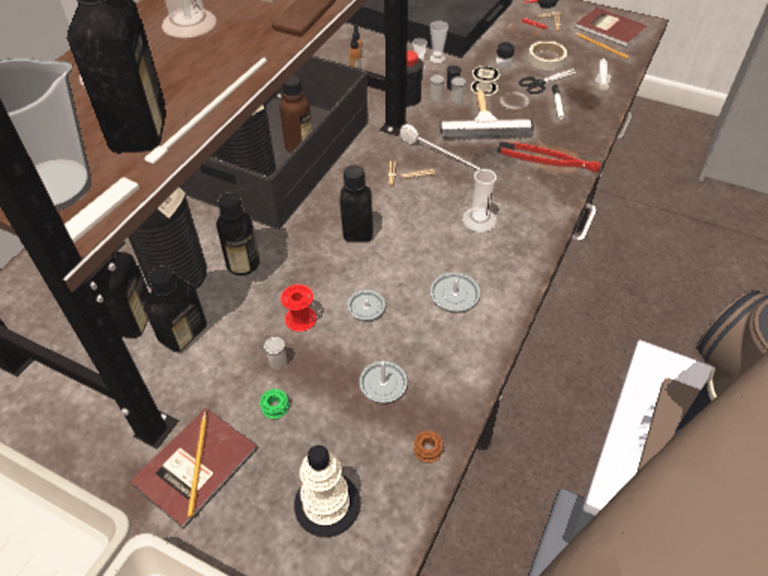

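View pics/top0.png

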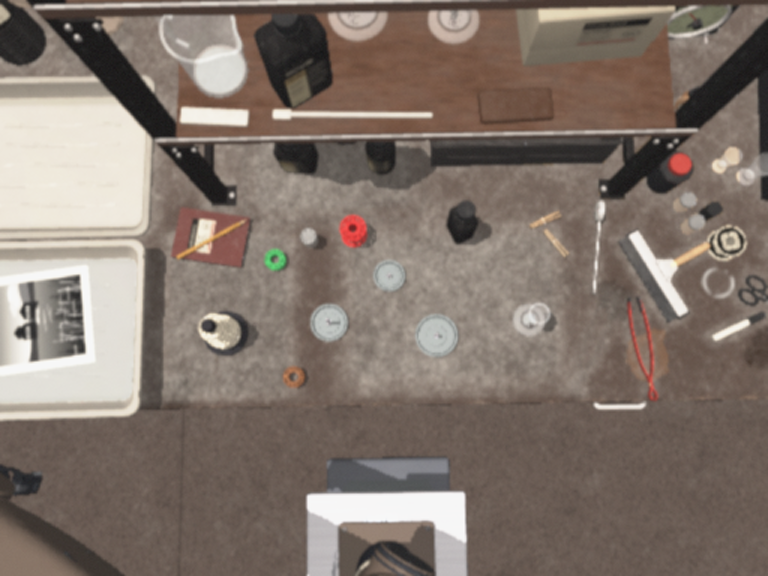

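The scene picture shows the stack (scene 325,490), the dishes: small (366,305), large (455,292), tall (383,382), the cylinder (480,200), the bottle (356,205) and the can (276,352). Look-alikes: green (274,403), brown (428,446) and red (299,307). The arm is clear of both views. Enlarged crops next.

```bash
cat > h.py <<'E'
import numpy as np,cv2
from cell import readout, read_camera
def load(n):
    return dict(np.load(n+'.npz'))
def snap(n,name):
    c=read_camera(n); np.savez(name+'.npz',**c); return c
def crop(c,x0,y0,w,h,s,name):
    im=cv2.resize(c['frame'][y0:y0+h,x0:x0+w,::-1],None,fx=s,fy=s,interpolation=cv2.INTER_CUBIC)
    for i in range(0,w,10):
        cv2.line(im,(i*s,0),(i*s,4 if (x0+i)%50 else 12),(0,255,255),1)
        if i%20==0: cv2.putText(im,str(x0+i),(i*s,22),0,.38,(0,255,255),1)
    for i in range(0,h,10):
        cv2.line(im,(0,i*s),(6,i*s),(0,255,255),1)
        if i%20==0 and i: cv2.putText(im,str(y0+i),(8,i*s+4),0,.38,(0,255,255),1)
    cv2.imwrite('pics/'+name+'.png',im)
def plane(c,u,v,z):
    d=c['R'].T@np.linalg.inv(c['camera_matrix'])@np.array([u,v,1.]); o=-c['R'].T@c['t']
    return o+d*(z-o[2])/d[2]
def proj(c,X):
    p=c['camera_matrix']@(c['R']@np.array(X,float)+c['t']); return p[:2]/p[2]
def tri(c1,p1,c2,p2):
    A=[];b=[]
    from numpy.linalg import inv
    M=np.zeros((3,3));m=np.zeros(3)
    for c,p in((c1,p1),(c2,p2)):
        d=c['R'].T@inv(c['camera_matrix'])@np.array([*p,1.]);d/=np.linalg.norm(d);o=-c['R'].T@c['t']
        P=np.eye(3)-np.outer(d,d);M+=P;m+=P@o
    return np.linalg.solve(M,m)
E
python3 - <<'E'
from h import *
s=load('scene0');t=load('top0')
crop(s,170,280,130,90,6,'s_stack')
crop(s,220,170,120,110,5,'s_dish')
crop(s,290,100,60,70,8,'s_jar')
crop(t,120,190,190,110,4,'t_a')
crop(t,120,195,60,50,10,'t_stack')
crop(t,240,170,140,80,5,'t_b')
E
```

```text
(no output)
```

View pics/s_stack.png

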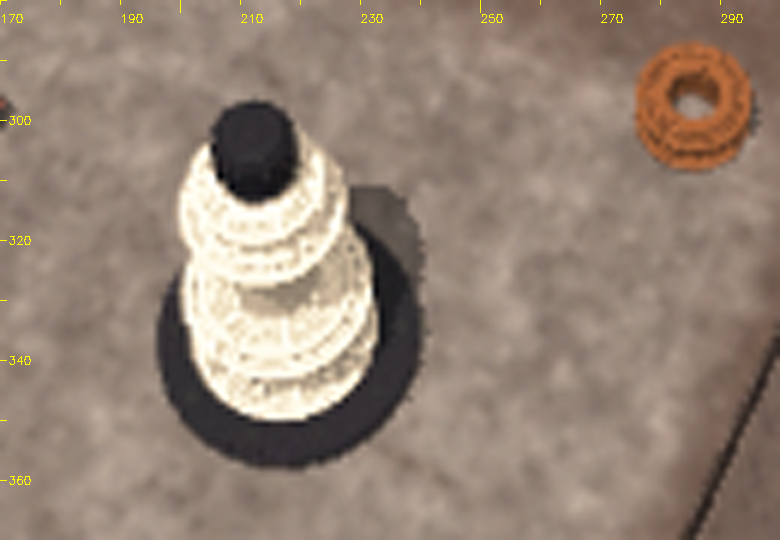

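View pics/s_dish.png

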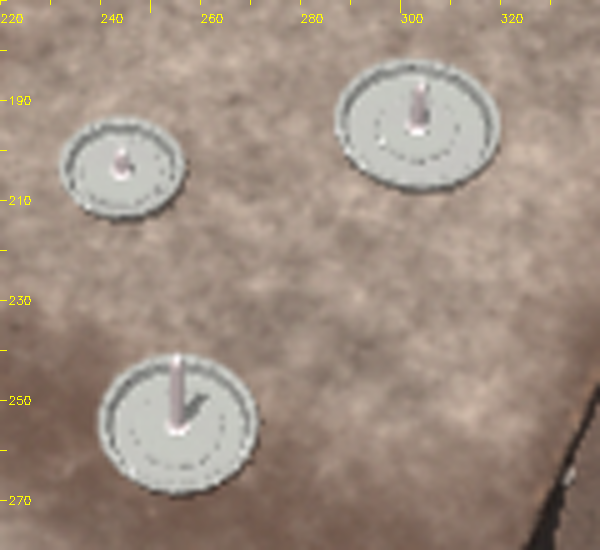

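View pics/s_jar.png

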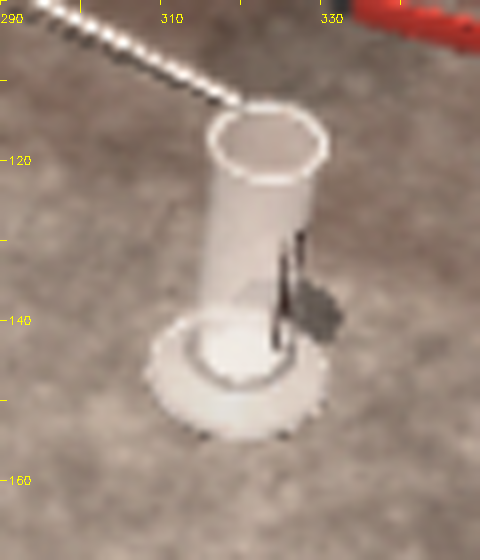

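View pics/t_stack.png

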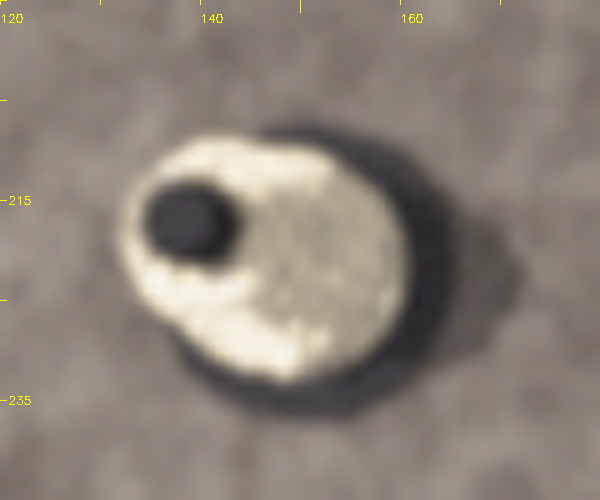

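View pics/t_a.png

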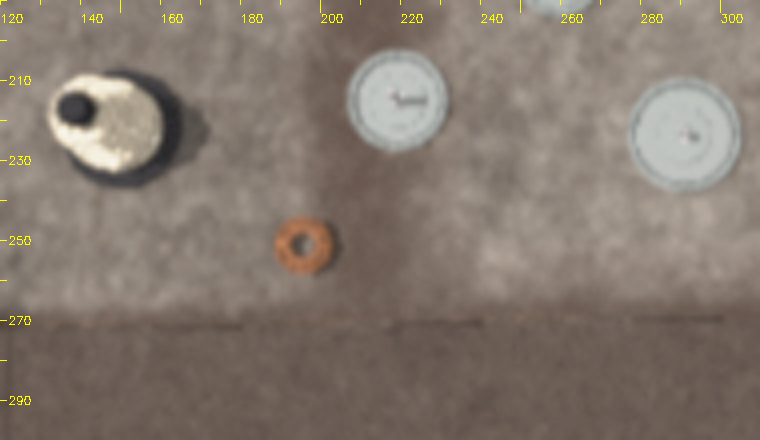

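View pics/t_b.png

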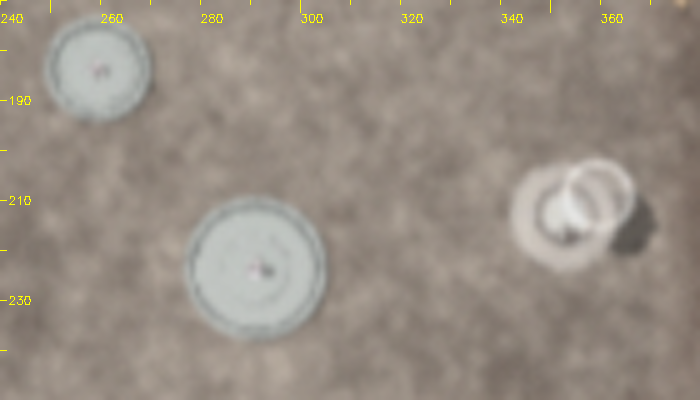

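```bash
python3 - <<'E'
from h import *
s=load('scene0');t=load('top0')
P={'knob_mid':((211.9,304.5),(139,217.3),152.5),
'foot(12)':((218.5,337),(150.5,222),12),
'small':((244.4,203.4),(259.7,183.8),10),
'large':((303.4,194.7),(291.3,223.2),10),
'tall':((255.4,254.2),(219,215),10),
'tallpost top':((255.2,241.5),None,64),'largepost':((303.8,187),None,40),'smallpost':((244,200),None,21),
'jarfoot':((319.8,147.5),(352.5,213.5),5),
'jarmouth':((322.2,117.8),(359.5,208.8),115),
}
for k,(a,b,z) in P.items():
    print(k,plane(s,*a,z).round(1), plane(t,*b,z).round(1) if b else '', tri(s,a,t,b).round(1) if b else '')
for k,(a,b) in {'bottle cap':((356,172),(462,208)),'can':((276,340),(309,232)),'redtop':((297,293),(353,224)),'shelf front':((70,280),(160,140)),'shelf front2':((None))and None or ((360,4),(690,130))}.items():
    print(k,tri(s,np.array(a)/1.5,t,np.array(b)/1.5).round(0))
o=readout.get_obs()
from scipy.spatial.transform import Rotation as R
print(R.from_quat(o['tcp_rot']).as_matrix().round(3))
E
```

```text
knob_mid [480.1 329.2 152.5] [477.2 326.9 152.5] [479.1 328.  150.5]
foot(12) [474.7 333.4  12. ] [476.7 325.8  12. ] [478.2 328.9  -1.6]
small [592.8 -12.5  10. ] [591.9 -17.7  10. ] [594.2 -17.3   3.3]
large [ 465.  -108.3   10. ] [ 465.2 -114.1   10. ] [ 466.5 -114.5    2.2]
tall [496.9 114.   10. ] [495.  111.7  10. ] [496.5 112.2   7.3]
tallpost top [497.2 113.2  64. ]  
largepost [ 466.5 -109.3   40. ]  
smallpost [594.7 -14.6  21. ]  
jarfoot [ 492.5 -298.     5. ] [ 492.7 -307.3    5. ] [ 494.8 -309.4   -6.5]
jarmouth [ 498.  -301.4  115. ] [ 494.5 -307.4  115. ] [ 497.5 -308.   109.3]
bottle cap [ 691. -161.  165.]
can [676. 146.  55.]
redtop [690.  55.  66.]
shelf front [762. 357. 382.]
shelf front2 [ 852. -569.  233.]
[[ 0.94  -0.001  0.341]
 [-0.341 -0.002  0.94 ]
 [-0.    -1.    -0.002]]
```

Candidates for each thing (1.5x scene pixels):
- **Small reel:** the ivory one on the stack under the knob (322,470), brown (428,446) or green (274,403). I take the ivory one.
- **Tall reel:** the ivory one in the stack (325,490) or red (299,307). I take the ivory one.
- **Knob:** the black one at scene (212,304) and top (139,217), confirmed in the crop.

Now I move above the knob with the tool squared to the world axes.

```bash
python3 -m creep '[[0.085,0.010,0,-0.006,-1],[0.085,0.035,0,-0.021,-3],[0.085,0.070,0,-0.042,-5],[0.085,0.105,0,-0.063,-7],[0.085,0.140,0,-0.084,-9],[0.085,0.180,0,-0.108,-11],[0.085,0.220,0,-0.132,-13],[0.085,0.260,0,-0.156,-15],[0.085,0.295,0,-0.177,-17],[0.085,0.320,0,-0.192,-18.5],[0.085,0.335,0,-0.201,-19.5],[0.085,0.3386,0,-0.2032,-19.9]]'; python3 - <<'E'
from h import *
from scipy.spatial.transform import Rotation as R
o=readout.get_obs();print(o['t'],o['tcp_pos'].round(1) if hasattr(o['tcp_pos'],'round') else o['tcp_pos'],R.from_quat(o['tcp_rot']).as_matrix().round(3))
s=snap('scene','s1');t=snap('top','t1')
crop(s,150,230,130,120,5,'s1');crop(t,80,170,120,90,6,'t1')
E
```

```text
t: 1.6
tcp_pos: [479.7, 326.7, 231.1]
tcp_rot: [0.707, -0.001, 0.001, -0.707]
ft_force: [0.1, 0.4, -0.2]
grip_width: 85.3
1.6 [479.7 326.7 231.1] [[ 1.    -0.     0.002]
 [-0.002 -0.     1.   ]
 [-0.    -1.    -0.   ]]
```

View pics/s1.png

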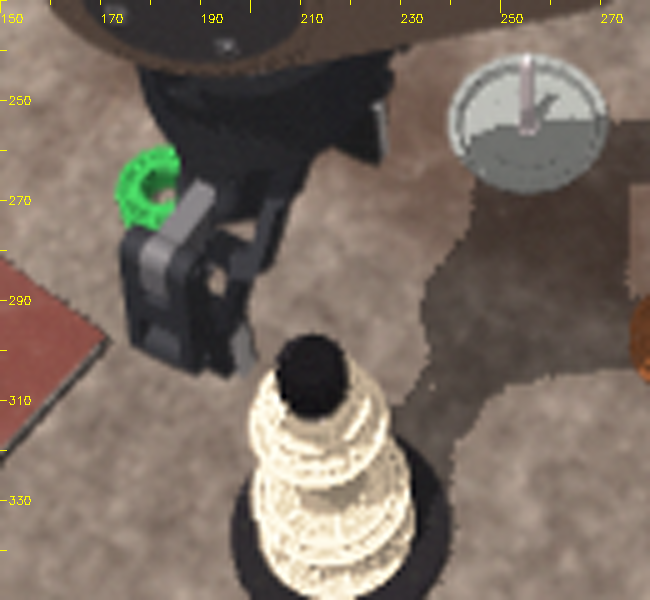

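View pics/t1.png

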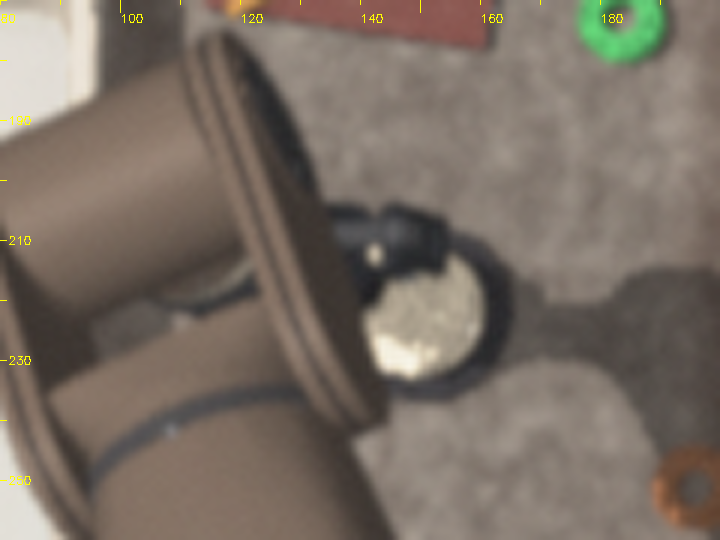

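```bash
python3 - <<'E'
from h import *
s=load('s1');t=load('t1')
for sy in(1,-1):
  for dx in(-11,11):
    for y in(42.7,57):
      X=[479.7+dx,326.7+sy*y,244];print(sy,dx,y,proj(s,X).round(1),proj(t,X).round(1))
E
```

```text
1 -11 42.7 [201.5 302.6] [114.4 217.3]
1 -11 57 [197.1 309.7] [109.  217.4]
1 11 42.7 [190.4 297.3] [114.6 209.1]
1 11 57 [186.  304.3] [109.3 209.2]
-1 -11 42.7 [225.8 263.4] [146.5 216.7]
-1 -11 57 [229.6 257.2] [151.9 216.6]
-1 11 42.7 [215.3 258.7] [146.7 208.5]
-1 11 57 [219.1 252.7] [152.1 208.4]
```

```bash
python3 -m creep '[[0.085,0,0.010,0.001,0],[0.085,0,0.028,0.001,0],[0.085,0,0.048,0.001,0],[0.085,0,0.066,0.001,0],[0.05,0,0.078,0.001,0],[0.04,0,0.083,0.001,0],[0.036,0,0.083,0.001,0],[0.036,0,0.083,0.001,0]]'; python3 - <<'E'
from h import *
s=snap('scene','s2')
crop(s,160,240,110,100,6,'s2')
E
```

```text
t: 2.7
tcp_pos: [479.7, 329.4, 149.2]
tcp_rot: [-0.707, -0.0, -0.001, 0.707]
ft_force: [0.4, -0.2, 0.0]
grip_width: 36.2
```

View pics/s2.png

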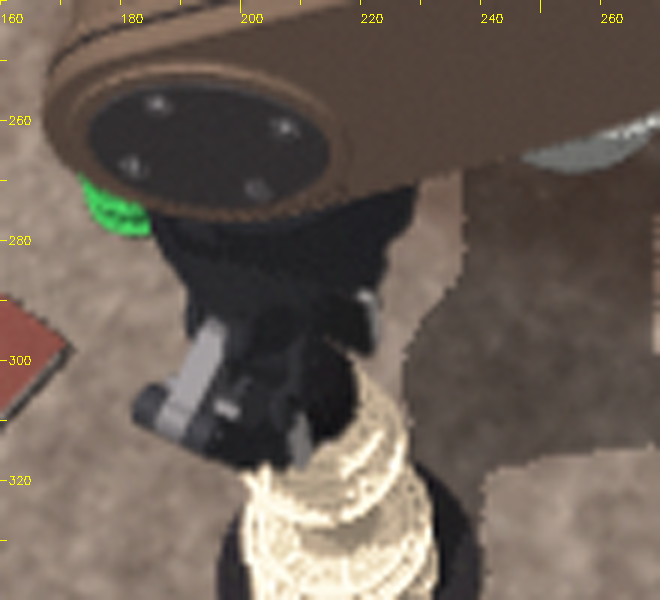

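```bash
python3 - <<'E'
from h import *
s=load('s2')
for y in (18,0,-18): print(proj(s,[468.7,329.4+y,150]).round(1))
print(proj(s,[480,329.4,152.5]))
E
```

```text
[212.4 315.7]
[217.2 307.7]
[221.8 299.8]
[211.9143099  304.61176016]
```

```bash
python3 -m creep '[[0.036,0,0.003,-0.001,0],[0.036,0,0.0055,-0.001,0],[0.030,0,0.0055,-0.001,0],[0.020,0,0.0055,-0.001,0],[0.020,0,0.0055,-0.001,0],[0.020,0,0.0055,-0.001,0],[0.020,0,0.0055,-0.001,0]]'; python3 - <<'E'
from h import *
s=snap('scene','s3')
crop(s,160,240,110,100,6,'s3')
E
```

```text
t: 3.62
tcp_pos: [479.1, 328.2, 142.9]
tcp_rot: [0.707, -0.0, 0.0, -0.707]
ft_force: [-0.1, -1.2, 0.5]
grip_width: 23.8
```

View pics/s3.png

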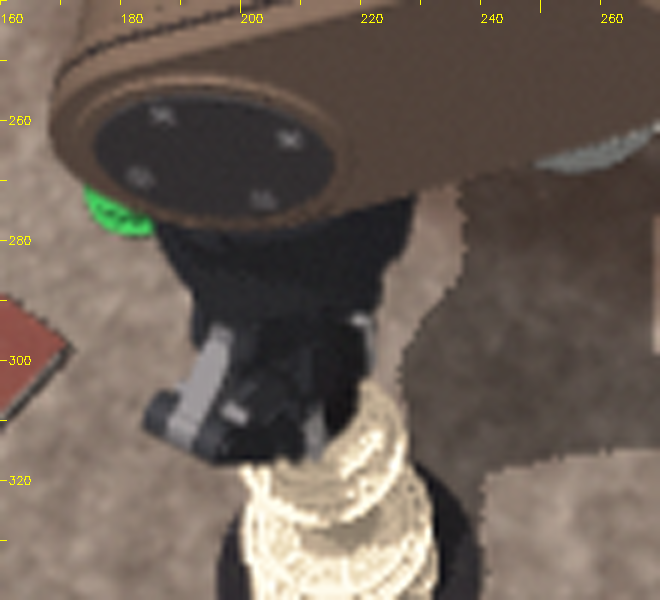

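```bash
python3 -m creep '[[0.010,0,0,0,0],[0.010,0,0,0,0],[0.010,0,0,0,0]]'; python3 -m creep '[[0.010,0,-0.003,0,0],[0.010,0,-0.010,0,0],[0.010,0,-0.020,0,0],[0.010,0,-0.030,0,0],[0.010,0,-0.030,0,0]]'; python3 - <<'E'
from h import *
s=snap('scene','s3')
crop(s,160,240,110,100,6,'s4')
E
```

```text
t: 4.05
tcp_pos: [479.1, 328.2, 142.9]
tcp_rot: [-0.707, 0.0, -0.0, 0.707]
ft_force: [0.2, 0.3, 0.0]
grip_width: 24.0
t: 4.68
tcp_pos: [479.9, 328.6, 174.6]
tcp_rot: [-0.707, -0.001, -0.001, 0.708]
ft_force: [0.4, -0.2, -1.7]
grip_width: 24.3
```

View pics/s4.png

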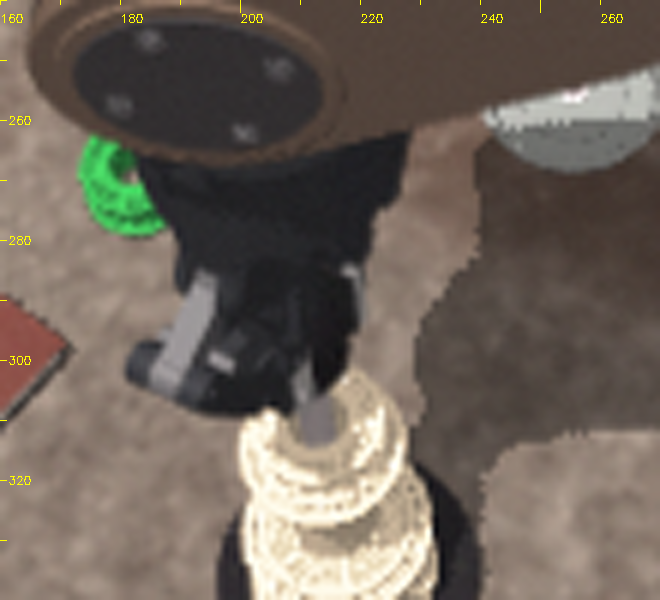

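The knob is held: the force reads -1.7 N and the rod shows at (212,309). Drawing it straight up.

```bash
python3 -m creep '[[0.010,0,-0.006,0,0],[0.010,0,-0.020,0,0],[0.010,0,-0.038,0,0],[0.010,0,-0.056,0,0],[0.010,0,-0.074,0,0],[0.010,0,-0.092,0,0],[0.010,0,-0.110,0,0],[0.010,0,-0.126,0,0],[0.010,0,-0.133,0,0],[0.010,0,-0.135,0,0],[0.010,0,-0.135,0,0]]'; python3 - <<'E'
from h import *
s=snap('scene','s5')
crop(s,150,200,120,160,5,'s5'); 
E
```

```text
t: 6.1
tcp_pos: [478.8, 328.0, 307.1]
tcp_rot: [0.707, -0.001, -0.0, -0.707]
ft_force: [-0.3, -0.0, -1.8]
grip_width: 24.0
```

View pics/s5.png

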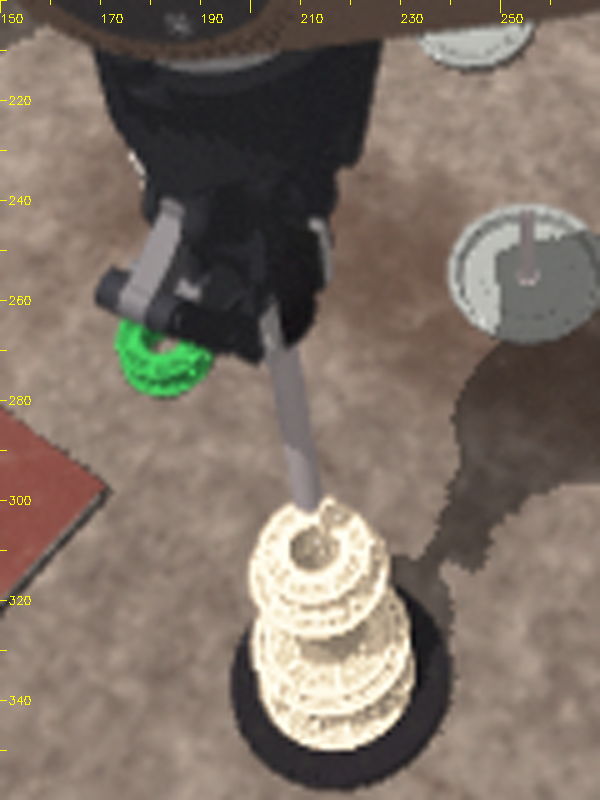

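```bash
python3 -m creep '[[0.010,0,0,-0.004,0],[0.010,0,0,-0.014,0],[0.010,0,0,-0.032,0],[0.010,0,0,-0.057,0],[0.010,0,0,-0.087,0],[0.010,0,0,-0.120,0],[0.010,0,0,-0.153,0],[0.010,0,0,-0.186,0],[0.010,0,0,-0.219,0],[0.010,0,0,-0.252,0],[0.010,0,0,-0.285,0],[0.010,0,0,-0.318,0]]'; python3 -m creep '[[0.010,0.002,0,-0.033,0],[0.010,0.004,0,-0.066,0],[0.010,0.006,0,-0.099,0],[0.010,0.008,0,-0.132,0],[0.010,0.010,0,-0.165,0],[0.010,0.012,0,-0.198,0],[0.010,0.014,0,-0.231,0],[0.010,0.016,0,-0.262,0],[0.010,0.017,0,-0.288,0],[0.010,0.017,0,-0.304,0],[0.010,0.017,0,-0.312,0],[0.010,0.017,0,-0.315,0]]'; python3 -m creep '[[0.01,0,0,0,0],[0.01,0,0,0,0]]';  python3 - <<'E'
from h import *
s=snap('scene','s6');t=snap('top','t6')
crop(s,260,50,100,120,6,'s6');crop(t,310,160,100,80,7,'t6')
E
```

```text
t: 7.65
tcp_pos: [478.3, 8.2, 307.9]
tcp_rot: [0.707, -0.0, 0.001, -0.707]
ft_force: [0.0, 0.0, -1.6]
grip_width: 24.3
t: 9.15
tcp_pos: [495.8, -304.8, 307.8]
tcp_rot: [-0.707, 0.0, -0.0, 0.707]
ft_force: [0.1, 0.3, -1.3]
grip_width: 24.0
t: 9.4
tcp_pos: [495.9, -304.2, 307.9]
tcp_rot: [-0.707, -0.0, 0.0, 0.707]
ft_force: [0.4, 0.4, -1.2]
grip_width: 24.5
```

View pics/s6.png

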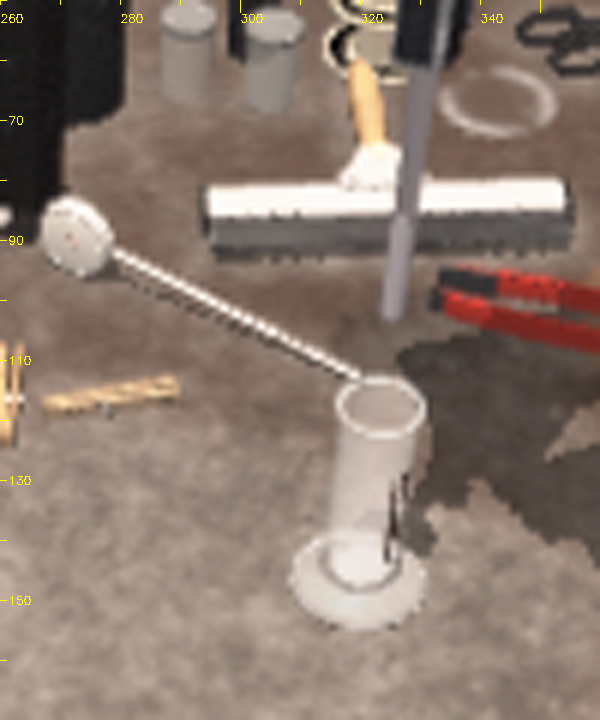

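View pics/t6.png

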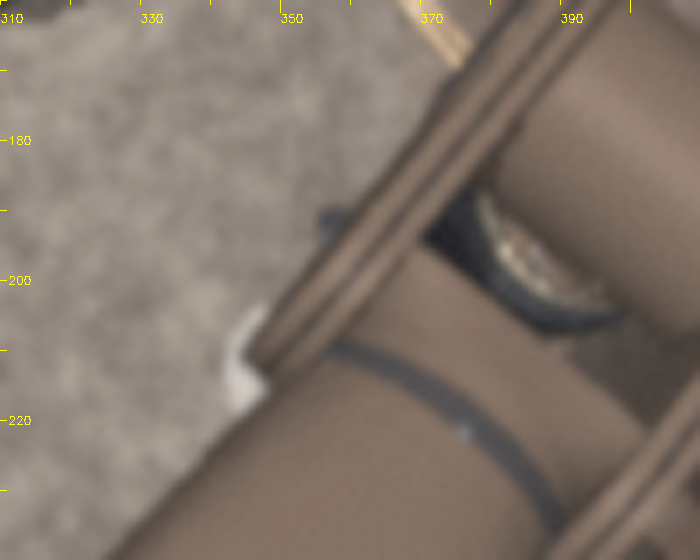

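```bash
python3 - <<'E'
from h import *
s=load('s6')
X=np.array([495.9,-304.5,307.8+9.6-150.5])
print(X,proj(s,X))
for p in((325.2,102.2),(325.2,103)): print('tip seen',p,plane(s,*p,X[2]))
for p in((322.2,117.8),(322.5,117.5)): print('mouth',plane(s,*p,115))
for y in(-302,-304,-306):print(y,proj(s,[495,y,115]),proj(s,[495,y,5]))
E
```

```text
[ 495.9 -304.5  166.9] [325.2836127  102.61573678]
tip seen (325.2, 102.2) [ 496.72137346 -306.01305518  166.9       ]
tip seen (325.2, 103) [ 495.52783363 -302.91687201  166.9       ]
mouth [ 497.96663693 -301.38670359  115.        ]
mouth [ 497.67605547 -302.90506895  115.        ]
-302 [323.29022654 117.98073693] [319.49058329 146.36554216]
-304 [323.55442329 117.54482075] [319.74174325 145.93255768]
-306 [323.81814752 117.1096842 ] [319.99248159 145.50030006]
```

```bash
python3 -m creep '[[0.010,0,0.004,0.001,0],[0.010,0,0.014,0.001,0],[0.010,0,0.028,0.001,0],[0.010,0,0.038,0.001,0],[0.010,0,0.044,0.001,0],[0.010,0,0.046,0.001,0],[0.010,0,0.046,0.001,0]]';  python3 - <<'E'
from h import *
s=snap('scene','s7');crop(s,285,80,60,75,8,'s7')
E
```

```text
t: 10.38
tcp_pos: [495.9, -304.0, 262.0]
tcp_rot: [0.707, -0.0, 0.0, -0.707]
ft_force: [1.0, 0.1, -1.1]
grip_width: 23.9
```

View pics/s7.png

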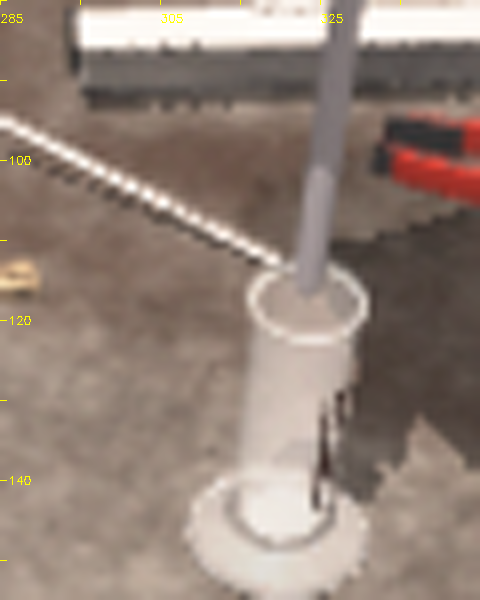

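```bash
python3 -m creep '[[0.010,0,0.004,0,0],[0.010,0,0.014,0,0],[0.010,0,0.028,0,0],[0.010,0,0.044,0,0],[0.010,0,0.060,0,0],[0.010,0,0.076,0,0],[0.010,0,0.090,0,0],[0.010,0,0.098,0,0],[0.010,0,0.102,0,0],[0.010,0,0.103,0,0],[0.010,0,0.103,0,0]]'
```

```text
t: 11.8
tcp_pos: [496.1, -304.1, 159.4]
tcp_rot: [0.707, 0.0, 0.0, -0.707]
ft_force: [-0.4, -0.3, -1.2]
grip_width: 24.3
```

```bash
python3 -m creep '[[0.010,0,0.001,0,0],[0.010,0,0.002,0,0],[0.010,0,0.003,0,0],[0.010,0,0.004,0,0],[0.010,0,0.004,0,0]]'; python3 - <<'E'
from h import *
s=snap('scene','s8');crop(s,275,60,80,95,8,'s8')
E
```

```text
t: 12.42
tcp_pos: [495.7, -303.8, 154.7]
tcp_rot: [-0.707, 0.0, -0.0, 0.707]
ft_force: [-0.2, -0.6, -2.0]
grip_width: 24.1
```

View pics/s8.png

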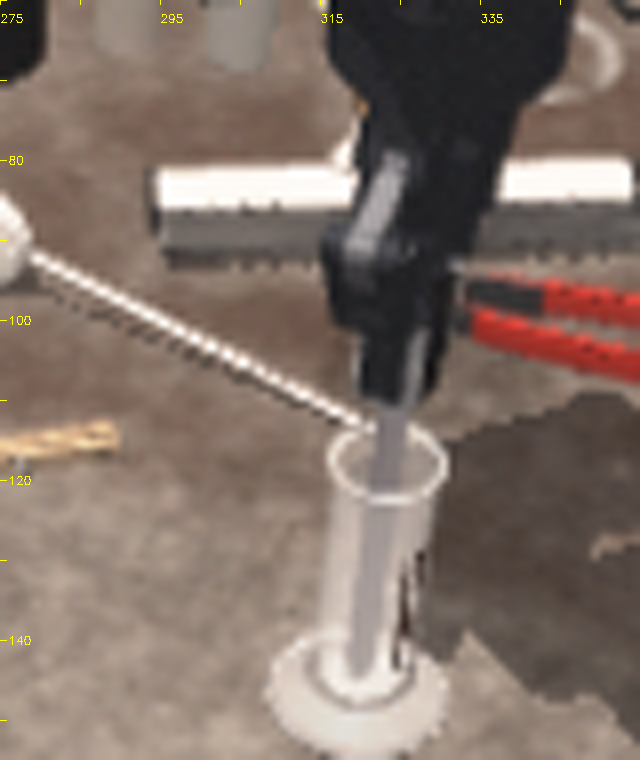

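The rod is in the cylinder with its tip near the floor at (319.5,144). I'll lower it in 0.5 mm steps and watch the force.

```bash
python3 -m creep '[[0.010,0,0.0005,0,0],[0.010,0,0.001,0,0],[0.010,0,0.0015,0,0],[0.010,0,0.0015,0,0]]';python3 -m creep '[[0.010,0,0.0005,0,0],[0.010,0,0.001,0,0],[0.010,0,0.001,0,0]]'; 
```

```text
t: 12.98
tcp_pos: [495.7, -303.8, 153.2]
tcp_rot: [-0.707, 0.0, -0.0, 0.707]
ft_force: [-0.6, -0.5, -1.3]
grip_width: 24.1
t: 13.35
tcp_pos: [495.8, -303.9, 152.4]
tcp_rot: [0.707, -0.0, 0.0, -0.707]
ft_force: [-0.1, -0.5, -1.3]
grip_width: 24.2
```

```bash
python3 -m creep '[[0.010,0,0.0005,0,0],[0.010,0,0.0005,0,0]]';python3 -m creep '[[0.010,0,0.0005,0,0],[0.010,0,0.0005,0,0]]';python3 -m creep '[[0.010,0,0.0005,0,0],[0.010,0,0.0005,0,0]]' 
```

```text
t: 13.6
tcp_pos: [496.0, -303.9, 152.2]
tcp_rot: [0.707, -0.0, 0.0, -0.707]
ft_force: [-0.4, 0.9, 0.3]
grip_width: 23.9
t: 13.85
tcp_pos: [496.1, -304.0, 152.0]
tcp_rot: [0.707, 0.0, 0.0, -0.707]
ft_force: [-0.8, 0.8, 3.4]
grip_width: 24.3
t: 14.1
tcp_pos: [496.3, -304.1, 151.9]
tcp_rot: [0.707, 0.0, 0.001, -0.707]
ft_force: [-0.2, 0.7, 5.3]
grip_width: 24.1
```

```bash
python3 -m creep '[[0.010,0,-0.001,0,0],[0.026,0,-0.001,0,0],[0.032,0,-0.001,0,0],[0.040,0,-0.001,0,0],[0.060,0,-0.001,0,0],[0.070,0,-0.001,0,0],[0.070,0,-0.003,0,0],[0.070,0,-0.015,0,0],[0.070,0,-0.040,0,0],[0.070,0,-0.075,0,0],[0.070,0,-0.100,0,0],[0.070,0,-0.105,0,0]]'; python3 - <<'E'
from h import *
s=snap('scene','s9');crop(s,275,60,80,95,8,'s9')
E
```

```text
t: 15.6
tcp_pos: [496.8, -304.7, 259.4]
tcp_rot: [0.708, 0.001, 0.002, -0.706]
ft_force: [-0.1, -0.3, 0.2]
grip_width: 70.2
```

View pics/s9.png

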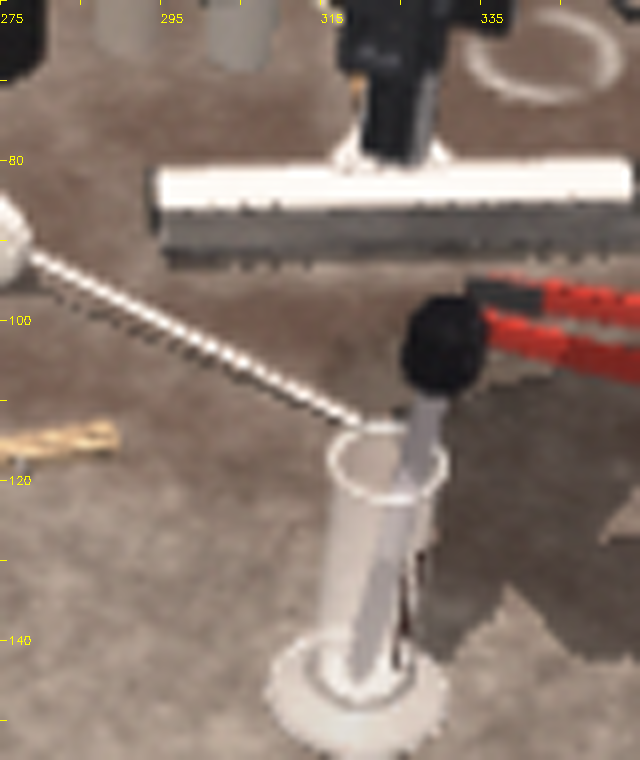

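The spindle stands in the cylinder, leaning slightly on the wall (knob at 329,103). Back towards the stack, and another look at it before I go in.

```bash
python3 - <<'E'
from h import *
s=snap('scene','s10');crop(s,180,285,80,75,8,'s10')
t=snap('top','t10');crop(t,120,195,60,50,10,'t10')
E
```

```text
(no output)
```

View pics/s10.png

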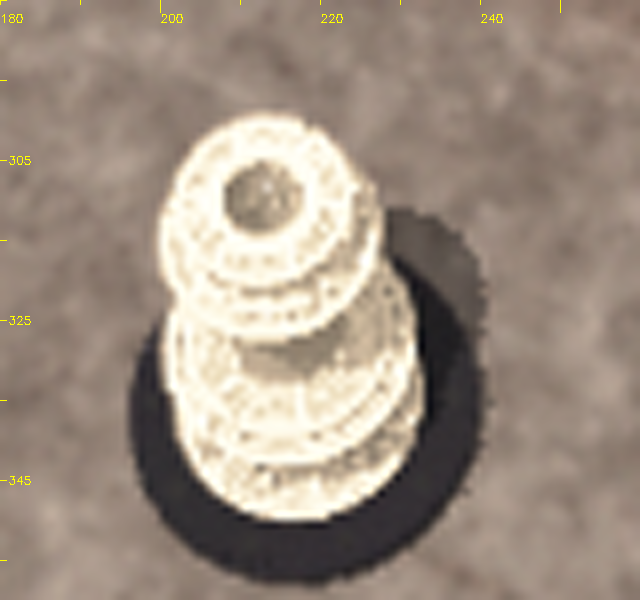

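View pics/t10.png

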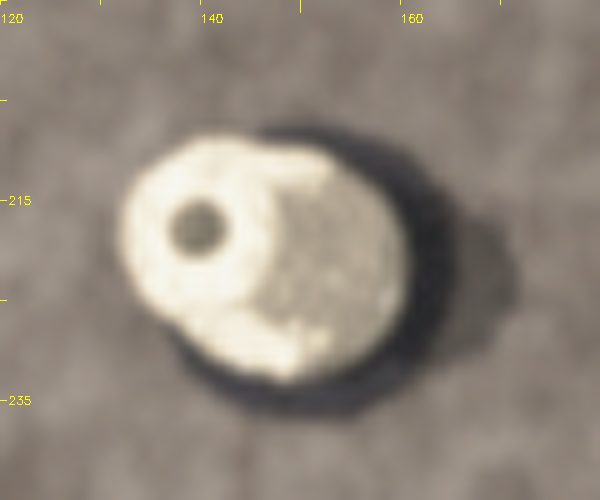

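```bash
python3 -m creep '[[0.080,0,0,0.008,0],[0.080,0,0,0.030,0],[0.080,0,0,0.065,0],[0.080,0,0,0.105,0],[0.080,0,0,0.145,0],[0.080,0,0,0.185,0],[0.080,0,0,0.225,0],[0.080,0,0,0.265,0],[0.080,0,0,0.295,0],[0.080,0,0,0.312,0],[0.080,0,0,0.318,0],[0.080,0,0,0.320,0]]'
```

```text
t: 17.25
tcp_pos: [495.9, 16.1, 255.7]
tcp_rot: [0.707, -0.0, 0.0, -0.707]
ft_force: [0.9, 1.3, -0.6]
grip_width: 80.0
```

```bash
python3 - <<'E'
from h import *
s=load('s10');t=load('t10')
print(plane(s,212.9,309.5,137),plane(t,139.6,217.8,137),tri(s,(212.9,309.5),t,(139.6,217.8)))
# flange outline small: left 200 right 224, lower edge
for y in(326,328,330): print(y,[proj(s,[479+22*np.cos(a),y+22*np.sin(a),137]).round(1).tolist() for a in np.linspace(0,2*np.pi,9)[:-1]])
E
```

```text
[478.11644396 331.3770995  137.        ] [477.4071723  329.05044248 137.        ] [478.38526815 330.05721981 133.92764384]
326 [[204.1, 302.3], [202.9, 310.4], [208.1, 316.6], [216.9, 317.2], [223.8, 311.7], [224.8, 303.6], [219.5, 297.6], [211.0, 297.1]]
328 [[203.6, 303.2], [202.3, 311.2], [207.6, 317.5], [216.4, 318.1], [223.3, 312.6], [224.3, 304.5], [219.0, 298.5], [210.5, 297.9]]
330 [[203.1, 304.0], [201.8, 312.1], [207.1, 318.4], [215.9, 319.0], [222.8, 313.5], [223.8, 305.3], [218.5, 299.3], [210.0, 298.8]]
```

```bash
python3 -m creep '[[0.080,0,0,0.008,0],[0.080,-0.002,0,0.030,0],[0.080,-0.004,0,0.065,0],[0.080,-0.006,0,0.105,0],[0.080,-0.008,0,0.145,0],[0.080,-0.010,0.010,0.185,0],[0.080,-0.012,0.025,0.225,0],[0.080,-0.014,0.042,0.262,0],[0.080,-0.016,0.060,0.290,0],[0.065,-0.0174,0.076,0.306,0],[0.060,-0.0174,0.084,0.312,0],[0.056,-0.0174,0.090,0.313,0]]'; python3 -m creep '[[0.056,0,0,0,0],[0.056,0,0,0,0]]'; python3 - <<'E'
from h import *
s=snap('scene','s11');crop(s,160,240,110,100,6,'s11')
E
```

```text
t: 18.75
tcp_pos: [479.0, 328.8, 165.5]
tcp_rot: [0.707, -0.0, 0.0, -0.707]
ft_force: [0.9, 0.0, 0.8]
grip_width: 56.0
t: 19.0
tcp_pos: [479.3, 328.7, 166.6]
tcp_rot: [-0.707, 0.0, -0.001, 0.707]
ft_force: [0.8, -0.5, -0.5]
grip_width: 56.0
```

View pics/s11.png

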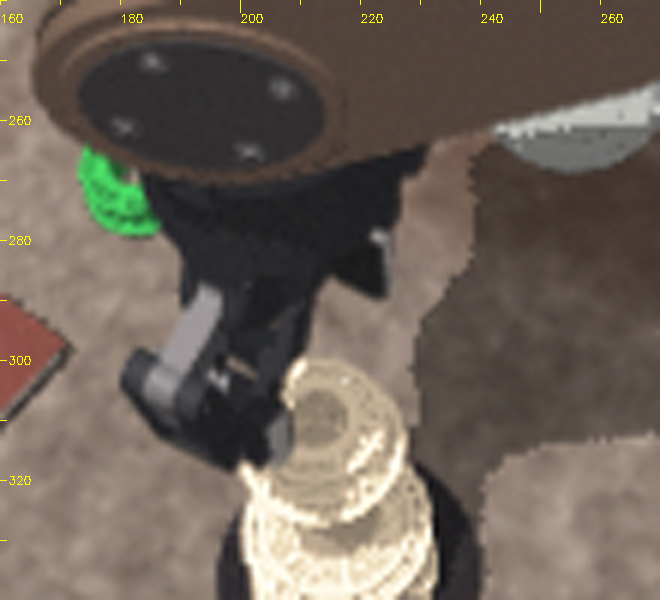

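```bash
python3 -m creep '[[0.058,0,0.006,0.0005,0],[0.058,0,0.018,0.0005,0],[0.058,0,0.030,0.0005,0],[0.058,0,0.038,0.0005,0],[0.058,0,0.0405,0.0005,0],[0.058,0,0.0405,0.0005,0],[0.050,0,0.0405,0.0005,0],[0.046,0,0.0405,0.0005,0]]'; python3 - <<'E'
from h import *
s=snap('scene','s12');crop(s,160,240,110,100,6,'s12')
E
```

```text
t: 20.05
tcp_pos: [479.0, 329.8, 125.8]
tcp_rot: [-0.707, -0.0, -0.0, 0.707]
ft_force: [0.8, 0.0, -0.4]
grip_width: 45.9
```

View pics/s12.png

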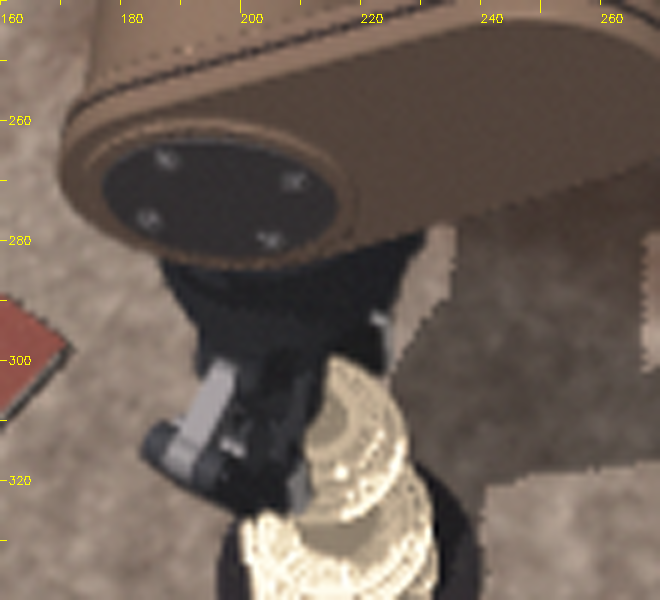

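```bash
python3 -m creep '[[0.040,0,0,0,0],[0.036,0,0,0,0],[0.030,0,0,0,0],[0.030,0,0,0,0],[0.030,0,-0.002,0,0],[0.030,0,-0.006,0,0],[0.030,0,-0.014,0,0],[0.030,0,-0.024,0,0],[0.030,0,-0.030,0,0],[0.030,0,-0.030,0,0]]'; python3 - <<'E'
from h import *
s=snap('scene','s13');crop(s,160,240,110,120,6,'s13')
E
```

```text
t: 21.35
tcp_pos: [479.2, 329.9, 156.4]
tcp_rot: [-0.707, -0.0, -0.001, 0.707]
ft_force: [0.6, 0.5, -0.7]
grip_width: 39.7
```

View pics/s13.png

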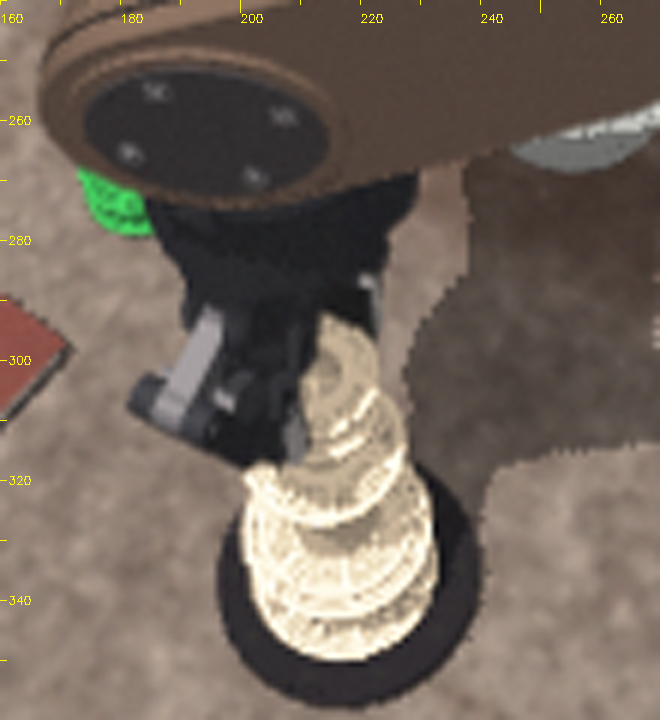

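```bash
python3 - <<'E'
from h import *
s=load('s13')
def box(r,z,y=330.5,x=478.5):
    p=np.array([proj(s,[x+r*np.cos(a),y+r*np.sin(a),z]) for a in np.linspace(0,2*np.pi,40)]);return p.min(0).round(1),p.max(0).round(1)
for n,r,z in(('small up',22,137),('small low under',22,116),('tall up',27.5,116),('tall low',27.5,52),('large up',33,52),('large low',33,12),('small lifted up',22,167.5),('small lifted low',22,147)): print(n,*box(r,z))
E
```

```text
small up [201.5 298.5] [224.3 319.9]
small low under [202.6 303.4] [225.  324.5]
tall up [199.8 300.9] [227.8 327.2]
tall low [202.9 314.8] [229.5 340.3]
large up [200.3 312.3] [232.2 342.9]
large low [202.2 320.4] [233.1 350.4]
small lifted up [200.  291.2] [223.4 312.8]
small lifted low [201.  296.2] [224.  317.6]
```

```bash
python3 -m creep '[[0.030,0,-0.010,0,0],[0.030,0.002,-0.025,-0.006,0],[0.030,0.009,-0.030,-0.026,0],[0.030,0.020,-0.030,-0.060,0],[0.030,0.033,-0.030,-0.100,0],[0.030,0.047,-0.030,-0.142,0],[0.030,0.061,-0.030,-0.184,0],[0.030,0.075,-0.030,-0.226,0],[0.030,0.089,-0.030,-0.268,0],[0.030,0.102,-0.030,-0.306,0],[0.030,0.110,-0.030,-0.332,0],[0.030,0.114,-0.030,-0.344,0]]'; python3 -m creep '[[0.030,0,0.040,0,0],[0.030,0,0.080,0,0],[0.030,0,0.100,0,0],[0.030,0,0.105,0,0],[0.030,0,0.105,0,0]]'; python3 - <<'E'
from h import *
s=snap('scene','s14');crop(s,200,140,100,90,7,'s14')
t=snap('top','t14');crop(t,220,150,80,60,8,'t14')
def f(p,z):print(p,z,plane(s,*p,z).round(1))
f((244.6,199.4),21);f((244.2,204.2),5)
E
```

```text
t: 22.9
tcp_pos: [592.7, -17.1, 185.7]
tcp_rot: [0.707, -0.001, 0.001, -0.707]
ft_force: [-0.1, 0.7, -0.2]
grip_width: 39.9
t: 23.52
tcp_pos: [593.3, -14.4, 81.4]
tcp_rot: [0.707, 0.001, 0.001, -0.707]
ft_force: [-0.1, 0.2, -0.4]
grip_width: 39.7
(244.6, 199.4) 21 [594.2 -17.1  21. ]
(244.2, 204.2) 5 [593.9 -13.3   5. ]
```

View pics/s14.png

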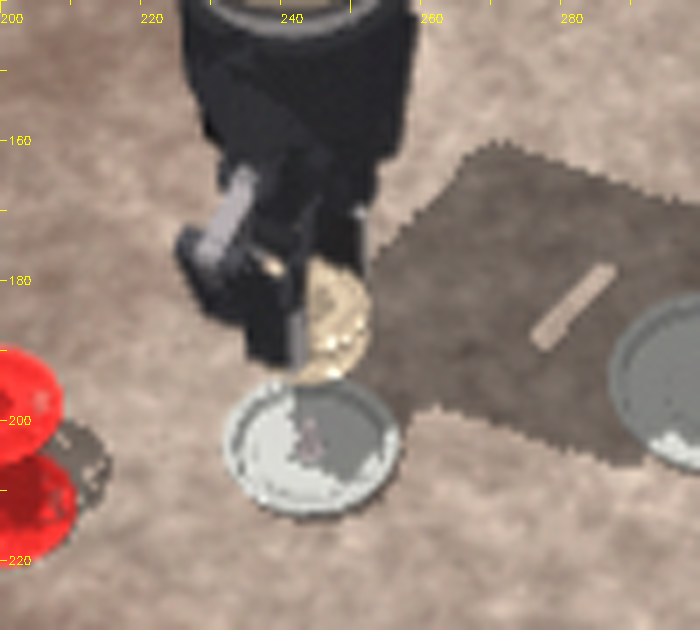

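View pics/t14.png

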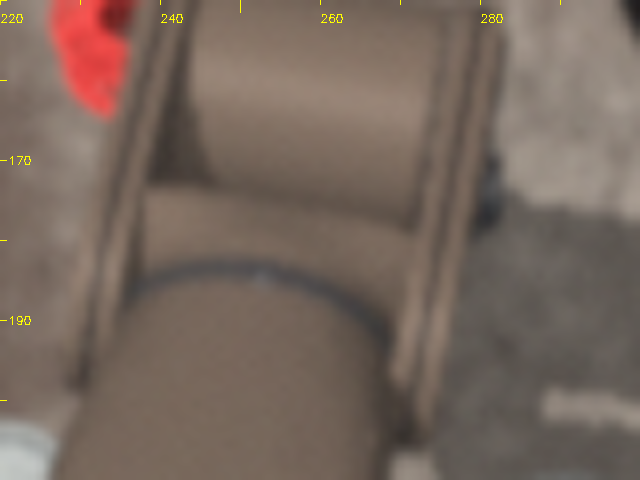

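```bash
cat >> h.py <<'E'
def box(c,x,y,z,r):
    p=np.array([proj(c,[x+r*np.cos(a),y+r*np.sin(a),z]) for a in np.linspace(0,2*np.pi,60)]);return p.min(0).round(1).tolist()+p.max(0).round(1).tolist()
E
python3 - <<'E'
from h import *
s=load('s14')
for z in(92.6,75,71.5): print('reel',z,box(s,592.3,-14.4,z,22))
for y in (-13,-15,-17): print('dish in',box(s,593.5,y,10,29),'out bottom',box(s,593.5,y,0,31))
# colour segmentation of dishes in first frame, scene & top
for n,lst in(('scene0',((244,203),(303,195),(255,254))),('top0',((260,184),(291,223),(219,215)))):
    c=load(n)
    hsv=cv2.cvtColor(c['frame'],cv2.COLOR_RGB2LAB).astype(int)
    f=c['frame'].astype(int)
    m=((f[...,1]-f[...,0]>-2)).astype(np.uint8)
    k,l,st,ce=cv2.connectedComponentsWithStats(cv2.morphologyEx(m,cv2.MORPH_CLOSE,np.ones((3,3))))
    for p in lst:
        i=l[p[1]+3,p[0]+6]; 
        if i: 
            cn=max(cv2.findContours((l==i).astype(np.uint8),0,1)[0],key=len)
            e=cv2.fitEllipse(cv2.convexHull(cn)); print(n,p,st[i],np.round(e[0],1),np.round(e[1],1))
E
```

```text
reel 92.6 [235.2, 176.0, 252.8, 189.3]
reel 75 [235.5, 180.5, 252.9, 193.8]
reel 71.5 [235.6, 181.4, 252.9, 194.7]
dish in [233.2, 194.7, 255.2, 212.0] out bottom [232.7, 196.4, 256.0, 214.9]
dish in [233.6, 194.1, 255.6, 211.4] out bottom [233.0, 195.9, 256.4, 214.4]
dish in [234.0, 193.6, 255.9, 210.9] out bottom [233.4, 195.4, 256.7, 213.8]
scene0 (244, 203) [232 194  25  20 353] [243.8 203.1] [19.5 23.9]
scene0 (303, 195) [287 182  33  26 622] [303.  194.4] [25.2 32.3]
scene0 (255, 254) [240 241  31  28 621] [255.2 254.4] [27. 31.]
top0 (260, 184) [249 174  21  20 342] [259.2 183.4] [20.3 20.9]
top0 (291, 223) [277 210  28  28 629] [290.7 223.3] [27.8 28.4]
top0 (219, 215) [207 203  25  24 469] [219.1 214.6] [24.  24.4]
```

```bash
python3 -m creep '[[0.030,0.001,0.008,-0.0005,0],[0.030,0.001,0.022,-0.0005,0],[0.030,0.001,0.036,-0.0005,0],[0.030,0.001,0.044,-0.0005,0],[0.030,0.001,0.048,-0.0005,0],[0.030,0.001,0.051,-0.0005,0],[0.030,0.001,0.054,-0.0005,0],[0.030,0.001,0.057,-0.0005,0],[0.030,0.001,0.060,-0.0005,0],[0.030,0.001,0.060,-0.0005,0]]'; python3 - <<'E'
from h import *
s=snap('scene','s15');crop(s,200,150,90,80,8,'s15')
E
```

```text
t: 24.88
tcp_pos: [593.3, -14.9, 20.0]
tcp_rot: [-0.707, 0.0, 0.0, 0.707]
ft_force: [-0.5, -1.2, 0.0]
grip_width: 39.4
```

View pics/s15.png

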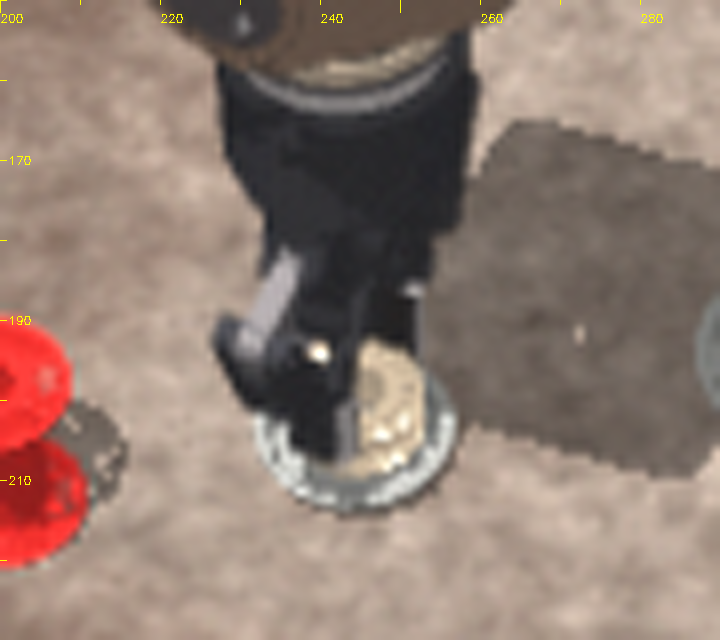

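```bash
python3 -m creep '[[0.030,0,0.0015,0,0],[0.030,0,0.003,0,0],[0.030,0,0.004,0,0],[0.030,0,0.004,0,0]]';python3 -m creep '[[0.030,0,0.0006,0,0],[0.030,0,0.0006,0,0]]';python3 -m creep '[[0.030,0,0.0006,0,0],[0.030,0,0.0006,0,0]]' 
```

```text
t: 25.42
tcp_pos: [593.5, -14.9, 16.2]
tcp_rot: [-0.707, 0.0, -0.0, 0.707]
ft_force: [0.5, 0.4, -0.9]
grip_width: 39.5
t: 25.68
tcp_pos: [593.6, -14.9, 15.9]
tcp_rot: [0.707, -0.0, 0.0, -0.707]
ft_force: [-0.4, 0.5, 0.5]
grip_width: 39.9
t: 25.92
tcp_pos: [593.8, -14.9, 15.7]
tcp_rot: [0.707, -0.0, 0.0, -0.707]
ft_force: [-1.8, 0.5, 4.3]
grip_width: 39.7
```

```bash
python3 -m creep '[[0.030,0,-0.0006,0,0],[0.042,0,-0.0006,0,0],[0.048,0,-0.0006,0,0],[0.056,0,-0.0006,0,0],[0.064,0,-0.0006,0,0],[0.070,0,-0.004,0,0],[0.080,0,-0.018,0,0],[0.080,0,-0.045,0,0],[0.080,0,-0.080,0,0],[0.080,0,-0.115,0,0],[0.080,0,-0.130,0,0],[0.080,0,-0.134,0,0]]'; python3 -m creep '[[0.080,-0.004,0,0.012,0],[0.080,-0.013,0,0.040,0],[0.080,-0.026,0,0.078,0],[0.080,-0.039,0,0.118,0],[0.080,-0.053,0,0.158,0],[0.080,-0.066,0,0.198,0],[0.080,-0.080,0,0.238,0],[0.080,-0.092,0,0.275,0],[0.080,-0.104,0,0.310,0],[0.080,-0.111,0,0.332,0],[0.080,-0.114,0,0.342,0],[0.080,-0.115,0,0.3445,0]]'; python3 - <<'E'
from h import *
s=snap('scene','s16');crop(s,215,165,60,60,9,'s16');crop(s,170,240,110,120,6,'s16b')
t=snap('top','t16');crop(t,235,165,50,40,10,'t16')
E
```

```text
t: 27.42
tcp_pos: [594.0, -15.0, 150.5]
tcp_rot: [0.707, 0.001, 0.001, -0.707]
ft_force: [0.1, -0.0, -0.1]
grip_width: 79.9
t: 28.92
tcp_pos: [477.8, 329.8, 147.9]
tcp_rot: [0.707, -0.001, -0.001, -0.707]
ft_force: [0.2, -0.3, -0.0]
grip_width: 80.1
```

View pics/s16.png

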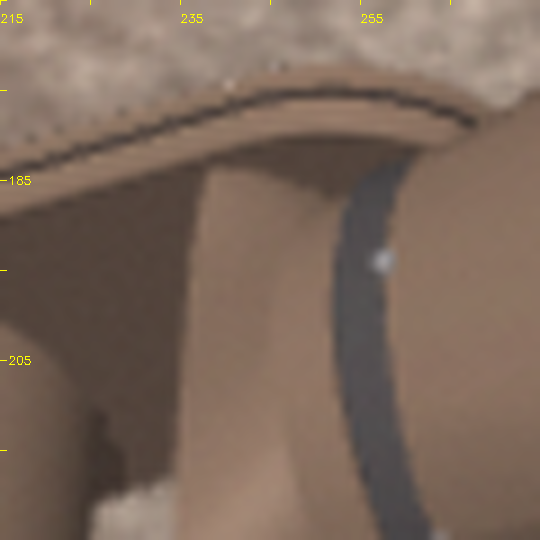

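View pics/t16.png

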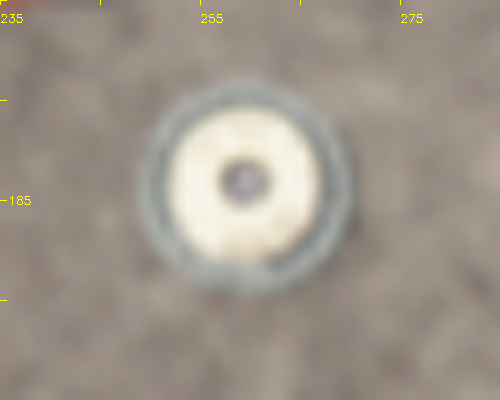

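View pics/s16b.png

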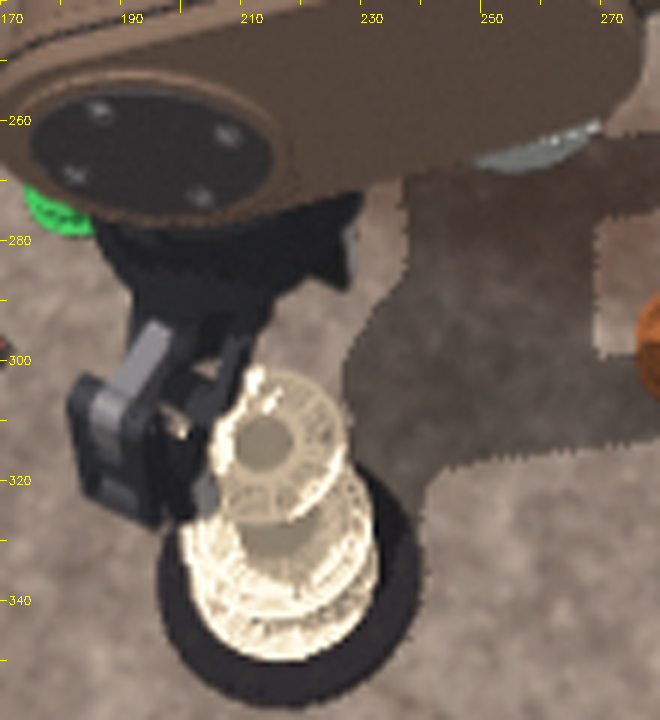

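The small reel lies in its dish, concentric with the rim (top 258.5,183). Next is the tall reel.

```bash
python3 -m creep '[[0.080,0.0005,0.006,0,0],[0.080,0.0005,0.018,0,0],[0.075,0.0005,0.032,0,0],[0.070,0.0005,0.042,0,0],[0.065,0.0005,0.046,0,0],[0.062,0.0005,0.046,0,0],[0.060,0.0005,0.046,0,0]]'; python3 - <<'E'
from h import *
s=snap('scene','s17');crop(s,160,250,110,110,6,'s17')
E
```

```text
t: 29.9
tcp_pos: [479.6, 329.9, 103.6]
tcp_rot: [-0.707, -0.0, -0.0, 0.707]
ft_force: [-0.1, -0.6, 0.4]
grip_width: 60.3
```

View pics/s17.png

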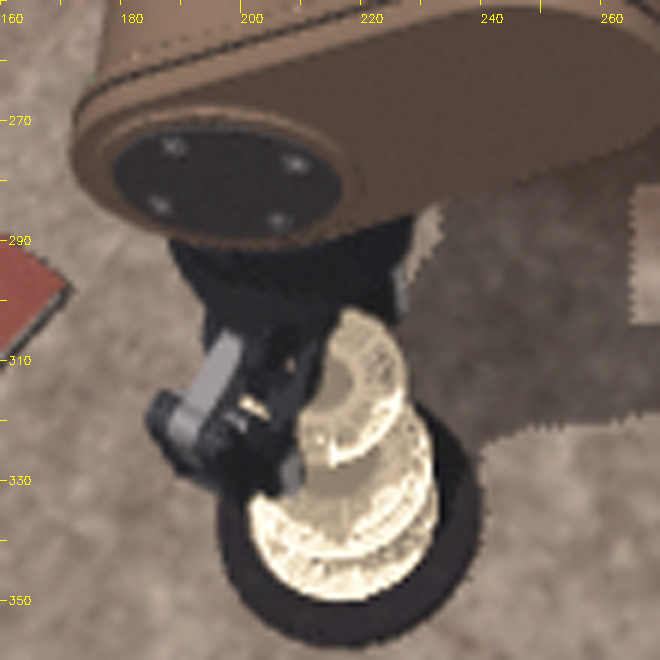

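```bash
python3 -m creep '[[0.055,0,0,0,0],[0.050,0,0,0,0],[0.044,0,0,0,0],[0.040,0,0,0,0],[0.040,0,0,0,0],[0.040,0,-0.002,0,0],[0.040,0,-0.006,0,0],[0.040,0,-0.016,0,0],[0.040,0,-0.030,0,0],[0.040,0,-0.046,0,0],[0.040,0,-0.055,0,0],[0.040,0,-0.057,0,0]]'; python3 - <<'E'
from h import *
s=snap('scene','s18');crop(s,150,230,120,130,6,'s18')
E
```

```text
t: 31.45
tcp_pos: [479.8, 329.9, 161.5]
tcp_rot: [-0.707, -0.001, -0.001, 0.707]
ft_force: [-1.2, 0.8, -0.5]
grip_width: 51.7
```

View pics/s18.png

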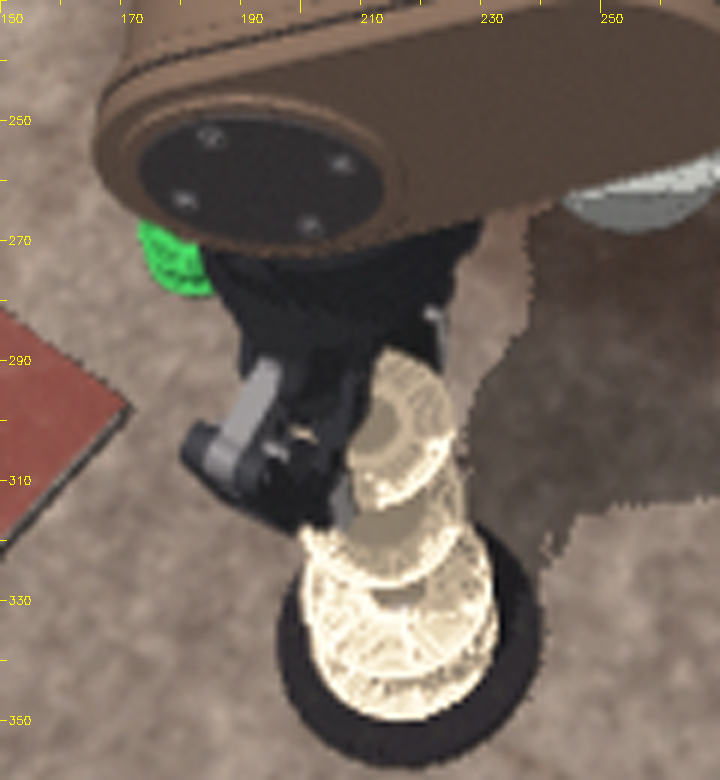

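```bash
python3 -m creep '[[0.040,0,0,-0.004,0],[0.040,0.002,0,-0.016,0],[0.040,0.004,0,-0.036,0],[0.040,0.006,0,-0.062,0],[0.040,0.008,0,-0.090,0],[0.040,0.010,0,-0.118,0],[0.040,0.012,0,-0.146,0],[0.040,0.014,0,-0.172,0],[0.040,0.016,0,-0.194,0],[0.040,0.018,0,-0.208,0],[0.040,0.018,0,-0.215,0],[0.040,0.018,0,-0.2165,0]]'; python3 -m creep '[[0.040,0,0.004,0,0],[0.040,0,0.010,0,0],[0.040,0,0.012,0,0],[0.040,0,0.012,0,0]]'; python3 - <<'E'
from h import *
s=snap('scene','s19');crop(s,210,180,90,100,7,'s19')
o=readout.get_obs()['tcp_pos']
for y in(112,114):
  print(y,'post',proj(s,[497,y,64]),proj(s,[497,y,5]),'rim',box(s,497,y,10,34.5),box(s,497,y,0,36.5))
print(o,'reel up',box(s,o[0]-.8,o[1],o[2]+13,27.5),'low',box(s,o[0]-.8,o[1],o[2]-51,27.5))
E
```

```text
t: 33.0
tcp_pos: [497.0, 112.8, 160.1]
tcp_rot: [-0.707, 0.0, -0.0, 0.707]
ft_force: [-0.0, 0.1, -0.4]
grip_width: 51.3
t: 33.5
tcp_pos: [496.8, 113.4, 147.6]
tcp_rot: [0.707, -0.0, -0.0, -0.707]
ft_force: [0.2, -0.8, -0.9]
grip_width: 51.6
112 post [255.51706567 241.14815036] [255.75522359 254.65632094] rim [241.5, 241.6, 270.0, 266.0] [240.8, 243.1, 270.8, 268.9]
114 post [255.13204893 241.79544928] [255.38582785 255.29152239] rim [241.1, 242.2, 269.6, 266.7] [240.4, 243.7, 270.4, 269.6]
[497.02362454 113.32032643 147.98792804] reel up [242.5, 206.9, 267.8, 227.3] low [243.3, 223.8, 267.5, 243.9]
```

View pics/s19.png

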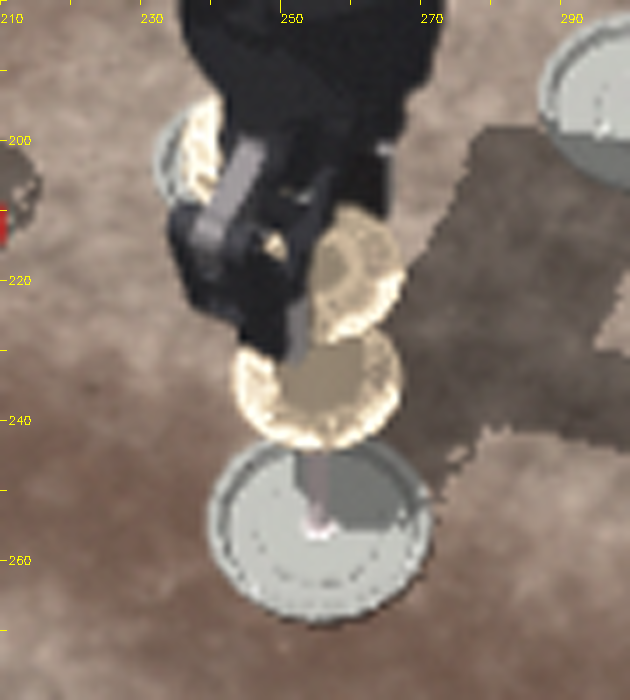

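```bash
python3 -m creep '[[0.040,0.0005,0.006,0,0],[0.040,0.0005,0.016,0,0],[0.040,0.0005,0.028,0,0],[0.040,0.0005,0.040,0,0],[0.040,0.0005,0.052,0,0],[0.040,0.0005,0.063,0,0],[0.040,0.0005,0.073,0,0],[0.040,0.0005,0.081,0,0],[0.040,0.0005,0.085,0,0],[0.040,0.0005,0.086,0,0],[0.040,0.0005,0.086,0,0]]'; python3 - <<'E'
from h import *
s=snap('scene','s20');crop(s,210,190,90,100,7,'s20')
E
```

```text
t: 34.92
tcp_pos: [497.9, 113.2, 62.4]
tcp_rot: [-0.707, -0.0, -0.0, 0.707]
ft_force: [0.2, -0.1, -0.6]
grip_width: 51.7
```

View pics/s20.png

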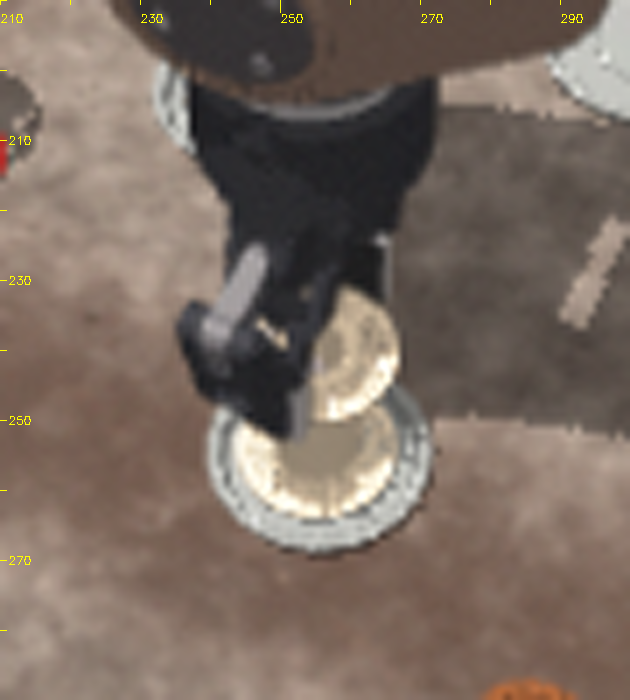

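```bash
python3 -m creep '[[0.040,0,0.0015,0,0],[0.040,0,0.003,0,0],[0.040,0,0.0045,0,0],[0.040,0,0.0045,0,0]]';python3 -m creep '[[0.040,0,0.0006,0,0],[0.040,0,0.0006,0,0]]';python3 -m creep '[[0.040,0,0.0006,0,0],[0.040,0,0.0006,0,0]]' 
```

```text
t: 35.48
tcp_pos: [498.1, 113.2, 58.1]
tcp_rot: [-0.707, -0.0, -0.001, 0.707]
ft_force: [-0.4, 0.0, 2.0]
grip_width: 51.5
t: 35.72
tcp_pos: [498.4, 113.1, 58.0]
tcp_rot: [0.707, 0.0, 0.001, -0.707]
ft_force: [-1.2, -0.2, 5.5]
grip_width: 51.6
t: 35.98
tcp_pos: [498.6, 113.2, 57.9]
tcp_rot: [0.707, 0.0, 0.001, -0.707]
ft_force: [-1.2, -0.2, 6.8]
grip_width: 51.7
```

```bash
python3 -m creep '[[0.040,0,-0.001,0,0],[0.053,0,-0.001,0,0],[0.060,0,-0.001,0,0],[0.066,0,-0.001,0,0],[0.072,0,-0.001,0,0],[0.080,0,-0.004,0,0],[0.080,0,-0.015,0,0],[0.080,0,-0.035,0,0],[0.080,0,-0.060,0,0],[0.080,0,-0.075,0,0],[0.080,0,-0.080,0,0]]'; python3 - <<'E'
from h import *
s=snap('scene','s21');crop(s,210,190,90,100,7,'s21')
E
```

```text
t: 37.35
tcp_pos: [498.3, 113.2, 137.9]
tcp_rot: [-0.707, -0.001, -0.001, 0.707]
ft_force: [0.0, -0.2, -0.1]
grip_width: 80.1
```

View pics/s21.png

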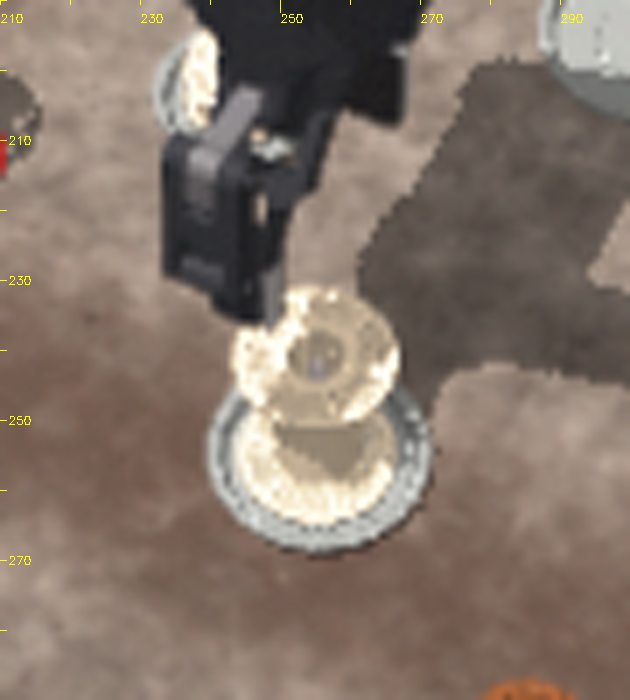

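```bash
python3 -m creep '[[0.085,0,0,0.006,0],[0.085,-0.002,0,0.022,0],[0.085,-0.004,0,0.046,0],[0.085,-0.006,0,0.074,0],[0.085,-0.009,0,0.104,0],[0.085,-0.012,0,0.134,0],[0.085,-0.014,0,0.162,0],[0.085,-0.016,0,0.186,0],[0.085,-0.018,0,0.204,0],[0.085,-0.019,0.010,0.214,0],[0.085,-0.019,0.030,0.2165,0],[0.085,-0.019,0.040,0.2165,0]]'; python3 - <<'E'
from h import *
s=snap('scene','s22');crop(s,160,250,110,110,7,'s22')
print(box(s,478.5,330.5,52,33),box(s,478.5,328.5,52,33), proj(s,[478.5,330,52]))
E
```

```text
t: 38.9
tcp_pos: [477.3, 328.7, 93.6]
tcp_rot: [0.708, -0.002, -0.001, -0.706]
ft_force: [-0.5, 0.6, -0.3]
grip_width: 85.1
[200.2, 312.3, 232.2, 343.0] [200.7, 311.5, 232.6, 342.1] [216.34933513 327.08669843]
```

View pics/s22.png

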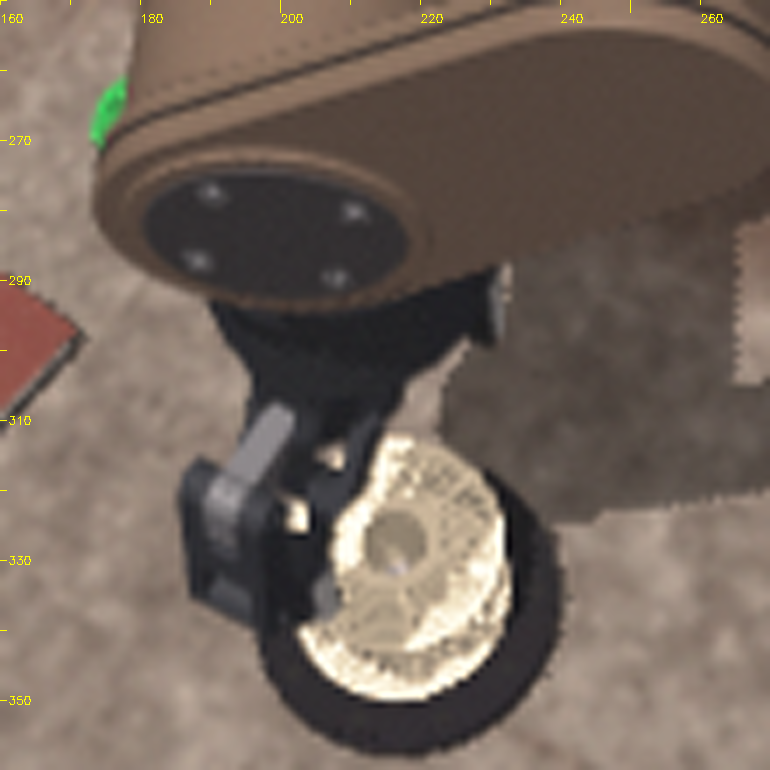

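```bash
python3 -m creep '[[0.085,0.001,0.006,0.001,0],[0.085,0.001,0.020,0.001,0],[0.085,0.001,0.036,0.001,0],[0.085,0.001,0.048,0.001,0],[0.085,0.001,0.055,0.001,0],[0.085,0.001,0.057,0.001,0],[0.080,0.001,0.057,0.001,0],[0.074,0.001,0.057,0.001,0],[0.074,0.001,0.057,0.001,0]]'; python3 - <<'E'
from h import *
s=snap('scene','s23');crop(s,160,260,100,100,7,'s23')
E
```

```text
t: 40.08
tcp_pos: [480.0, 330.8, 40.0]
tcp_rot: [-0.707, -0.0, -0.0, 0.707]
ft_force: [-1.2, -0.6, 0.9]
grip_width: 74.4
```

View pics/s23.png

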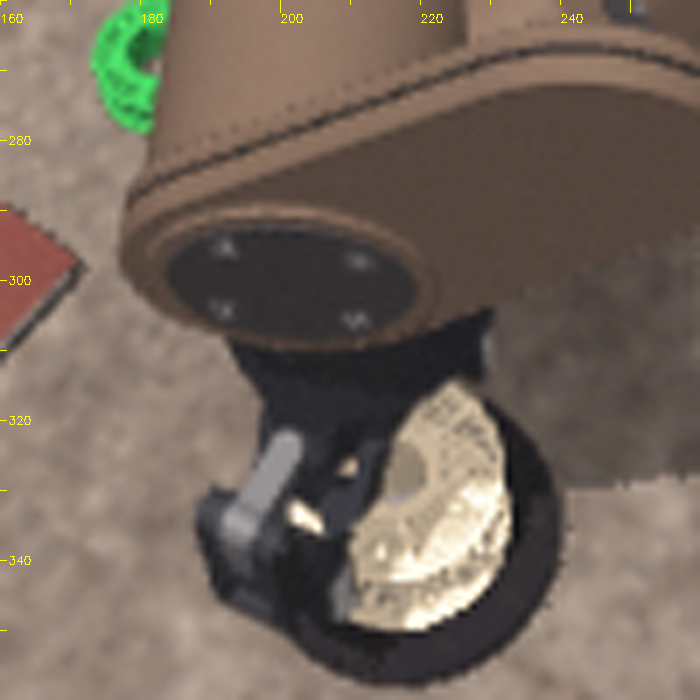

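```bash
python3 -m creep '[[0.074,0,0.003,0,0],[0.070,0,0.003,0,0],[0.062,0,0.003,0,0],[0.054,0,0.003,0,0],[0.050,0,0.003,0,0],[0.050,0,0.003,0,0]]'; python3 -m creep '[[0.050,0,-0.002,0,0],[0.050,0,-0.006,0,0],[0.050,0,-0.016,0,0],[0.050,0,-0.032,0,0],[0.050,0,-0.050,0,0],[0.050,0,-0.066,0,0],[0.050,0,-0.075,0,0],[0.050,0,-0.078,0,0],[0.050,0,-0.078,0,0]]'; python3 - <<'E'
from h import *
s=snap('scene','s24');crop(s,160,240,110,120,6,'s24')
E
```

```text
t: 40.88
tcp_pos: [479.8, 330.7, 37.1]
tcp_rot: [0.707, -0.0, 0.0, -0.707]
ft_force: [-2.0, -1.7, 5.4]
grip_width: 61.5
t: 42.0
tcp_pos: [479.5, 330.5, 114.2]
tcp_rot: [0.707, -0.0, 0.0, -0.707]
ft_force: [-0.7, -0.1, -1.3]
grip_width: 60.9
```

View pics/s24.png

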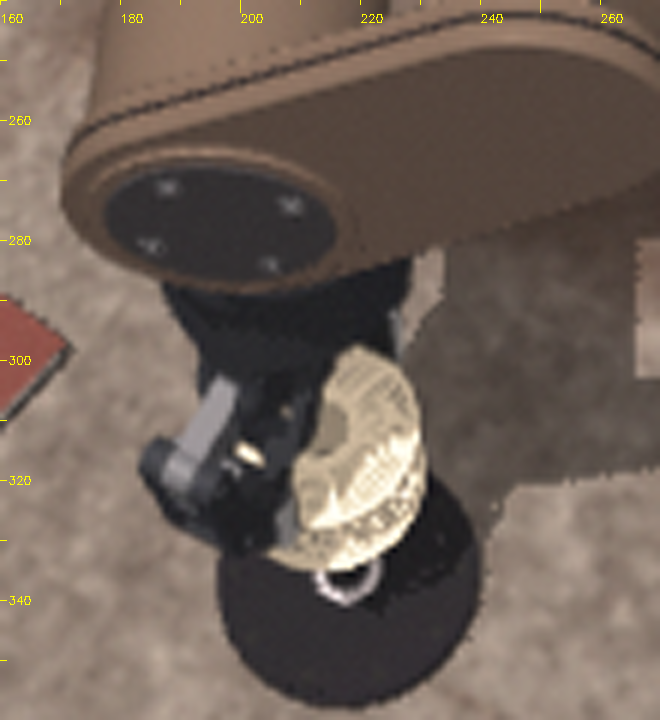

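```bash
python3 - <<'E'
from h import *
s=load('scene0')
print(plane(s,304,186.6,40),plane(s,303.6,195.7,5),plane(s,303.5,194.9,6))
for y in(-109,-111,-113): print(y,box(s,465.5,y,10,40),box(s,465.5,y,0,42),proj(s,[465.5,y,40]),proj(s,[465.5,y,5]))
E
python3 -m creep '[[0.050,0,-0.020,0,0],[0.050,0,-0.040,-0.004,0],[0.050,0,-0.050,-0.016,0],[0.050,0,-0.052,-0.036,0],[0.050,-0.002,-0.052,-0.062,0],[0.050,-0.003,-0.052,-0.092,0],[0.050,-0.004,-0.052,-0.122,0],[0.050,-0.005,-0.052,-0.152,0],[0.050,-0.006,-0.052,-0.182,0],[0.050,-0.007,-0.052,-0.212,0],[0.050,-0.008,-0.052,-0.242,0],[0.050,-0.009,-0.052,-0.272,0]]'
```

```text
[ 466.58190766 -110.78702458   40.        ] [ 464.44247427 -109.21761519    5.        ] [ 465.50056569 -110.86878095    6.        ]
-109 [288.3, 183.1, 318.4, 206.3] [287.4, 184.9, 318.8, 209.2] [304.11728561 187.20650563] [303.20324727 195.62139038]
-111 [288.6, 182.6, 318.7, 205.8] [287.7, 184.4, 319.1, 208.7] [304.41303955 186.68315368] [303.49350751 195.10150143]
-113 [288.9, 182.1, 318.9, 205.2] [288.0, 183.9, 319.3, 208.1] [304.70823749 186.16078558] [303.78323376 194.58256892]
t: 43.55
tcp_pos: [469.4, 56.7, 165.8]
tcp_rot: [0.707, -0.001, 0.0, -0.707]
ft_force: [0.4, -0.2, -0.7]
grip_width: 61.1
```

```bash
python3 -m creep '[[0.050,-0.001,0,-0.028,0],[0.050,-0.002,0,-0.056,0],[0.050,-0.003,0,-0.084,0],[0.050,-0.004,0,-0.110,0],[0.050,-0.004,0,-0.134,0],[0.050,-0.004,0,-0.152,0],[0.050,-0.004,0,-0.163,0],[0.050,-0.004,0.010,-0.168,0],[0.050,-0.004,0.040,-0.169,0],[0.050,-0.004,0.060,-0.169,0],[0.050,-0.004,0.068,-0.169,0],[0.050,-0.004,0.068,-0.169,0]]';python3 - <<'E'
from h import *
s=snap('scene','s25');crop(s,260,130,90,90,8,'s25')
o=np.array(readout.get_obs()['tcp_pos'])
print(o,'reel up',box(s,o[0]-.8,o[1],o[2]+15,33),'low',box(s,o[0]-.8,o[1],o[2]-25,33))
E
```

```text
t: 45.05
tcp_pos: [466.1, -109.9, 97.8]
tcp_rot: [-0.707, 0.0, 0.001, 0.707]
ft_force: [-0.1, -0.0, -0.0]
grip_width: 61.5
[ 466.70468291 -110.19569318   98.60732676] reel up [293.0, 158.3, 319.5, 177.8] low [292.2, 168.9, 318.0, 188.3]
```

View pics/s25.png

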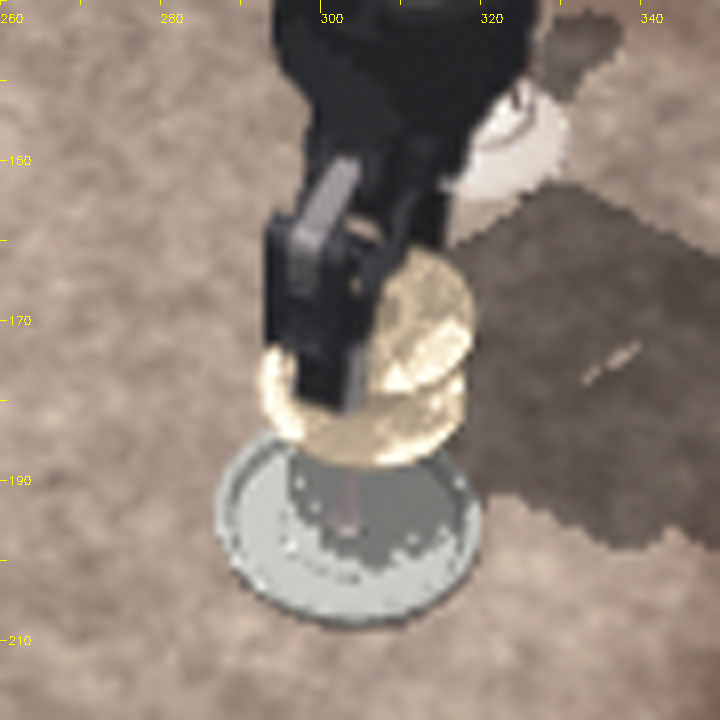

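```bash
python3 -m creep '[[0.050,0,0.006,-0.0005,0],[0.050,0,0.016,-0.0005,0],[0.050,0,0.026,-0.0005,0],[0.050,0,0.035,-0.0005,0],[0.050,0,0.044,-0.0005,0],[0.050,0,0.052,-0.0005,0],[0.050,0,0.058,-0.0005,0],[0.050,0,0.061,-0.0005,0],[0.050,0,0.062,-0.0005,0],[0.050,0,0.062,-0.0005,0]]';python3 -m creep '[[0.050,0,0.0015,0,0],[0.050,0,0.003,0,0],[0.050,0,0.003,0,0]]';python3 - <<'E'
from h import *
s=snap('scene','s26');crop(s,260,140,90,80,8,'s26')
E
```

```text
t: 46.35
tcp_pos: [466.7, -110.9, 36.6]
tcp_rot: [0.707, -0.0, 0.0, -0.707]
ft_force: [0.2, -0.1, -0.1]
grip_width: 61.2
t: 46.72
tcp_pos: [466.4, -110.8, 33.3]
tcp_rot: [-0.707, 0.0, -0.0, 0.707]
ft_force: [0.1, -0.2, -0.3]
grip_width: 61.3
```

View pics/s26.png

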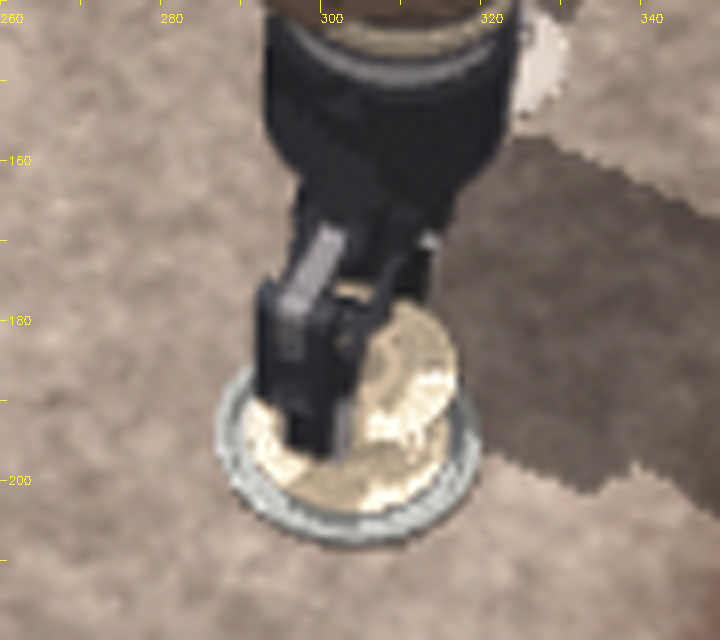

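```bash
python3 -m creep '[[0.050,0,0.001,0,0],[0.050,0,0.0015,0,0],[0.050,0,0.0015,0,0]]';python3 -m creep '[[0.050,0,0.0006,0,0],[0.050,0,0.0006,0,0]]';python3 -m creep '[[0.050,0,0.0006,0,0],[0.050,0,0.0006,0,0]]' 
```

```text
t: 47.15
tcp_pos: [466.4, -110.8, 31.9]
tcp_rot: [-0.707, 0.0, -0.0, 0.707]
ft_force: [0.1, -0.4, -0.2]
grip_width: 60.8
t: 47.4
tcp_pos: [466.5, -110.8, 31.3]
tcp_rot: [-0.707, 0.0, -0.0, 0.707]
ft_force: [0.8, 0.9, -1.1]
grip_width: 61.5
t: 47.65
tcp_pos: [466.4, -110.8, 30.7]
tcp_rot: [-0.707, 0.0, -0.0, 0.707]
ft_force: [0.1, 0.3, -0.4]
grip_width: 60.8
```

```bash
python3 -m creep '[[0.050,0,0.0006,0,0],[0.050,0,0.0006,0,0]]';python3 -m creep '[[0.050,0,0.0006,0,0],[0.050,0,0.0006,0,0]]'; python3 -m creep '[[0.050,0,0.0006,0,0],[0.050,0,0.0006,0,0]]' 
```

```text
t: 47.9
tcp_pos: [466.6, -110.9, 30.3]
tcp_rot: [0.707, -0.0, 0.0, -0.707]
ft_force: [-0.9, 0.3, -0.3]
grip_width: 61.3
t: 48.15
tcp_pos: [466.8, -110.9, 30.0]
tcp_rot: [0.707, -0.0, 0.0, -0.707]
ft_force: [-0.8, 0.3, 4.5]
grip_width: 61.6
t: 48.4
tcp_pos: [466.9, -110.9, 29.9]
tcp_rot: [-0.707, 0.0, -0.0, 0.707]
ft_force: [-1.7, 1.2, 8.4]
grip_width: 60.9
```

```bash
python3 -m creep '[[0.050,0,-0.001,0,0],[0.064,0,-0.001,0,0],[0.070,0,-0.001,0,0],[0.076,0,-0.001,0,0],[0.082,0,-0.001,0,0],[0.085,0,-0.001,0,0],[0.085,0,-0.010,0,0],[0.085,0,-0.030,0,0],[0.085,0,-0.060,0,0],[0.085,0,-0.095,0,0],[0.085,0,-0.130,0,0],[0.085,0,-0.160,0,0]]'; python3 -m creep '[[0.085,0,-0.015,0.008,0],[0.085,0,-0.020,0.030,0],[0.085,0,-0.020,0.065,0],[0.085,0,-0.020,0.105,0],[0.085,0,-0.020,0.150,0],[0.085,0,-0.020,0.195,0],[0.085,0,-0.020,0.240,0],[0.085,0,-0.020,0.285,0],[0.085,0,-0.020,0.330,0],[0.085,0,-0.020,0.370,0],[0.085,0,-0.020,0.395,0],[0.085,0,-0.020,0.405,0]]'; python3 -m creep '[[0.085,0,0,0.010,0],[0.085,0,0,0.035,0],[0.085,0,0,0.070,0],[0.085,0,0,0.100,0],[0.085,0,0,0.115,0],[0.085,0,0,0.120,0],[0.085,0,0,0.120,0],[0.085,0,0,0.120,0]]'; python3 - <<'E'
from h import *
s=snap('scene','s27');t=snap('top','t27')
for n,c in(('s27',s),('t27',t)): cv2.imwrite(f'pics/{n}f.png',cv2.resize(c['frame'][:,:,::-1],None,fx=1.5,fy=1.5,interpolation=cv2.INTER_CUBIC))
crop(s,220,90,120,190,4,'s27');crop(t,195,165,180,80,4,'t27')
E
```

```text
t: 49.9
tcp_pos: [466.7, -110.9, 191.2]
tcp_rot: [0.707, 0.001, 0.001, -0.707]
ft_force: [0.4, 0.1, -0.6]
grip_width: 84.9
t: 51.4
tcp_pos: [465.7, 295.4, 208.2]
tcp_rot: [0.707, 0.0, -0.001, -0.707]
ft_force: [0.1, 0.3, -0.3]
grip_width: 85.0
t: 52.4
tcp_pos: [466.9, 413.3, 208.9]
tcp_rot: [0.707, -0.0, 0.0, -0.707]
ft_force: [-0.5, -0.5, 0.1]
grip_width: 84.9
```

View pics/s27.png

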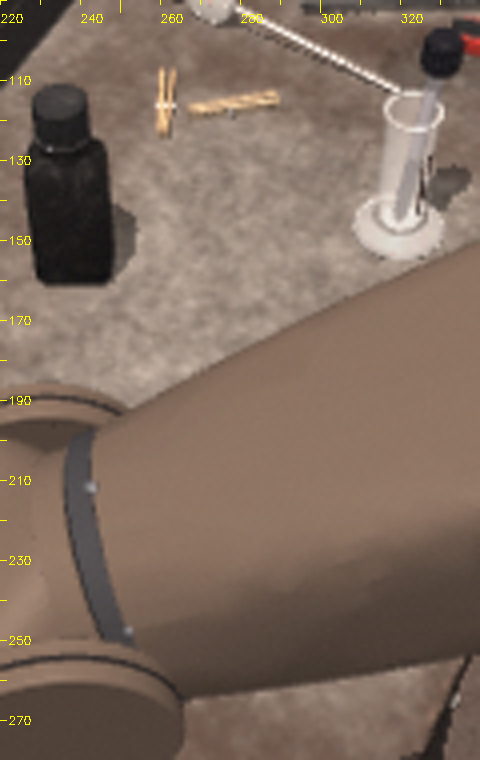

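View pics/t27.png

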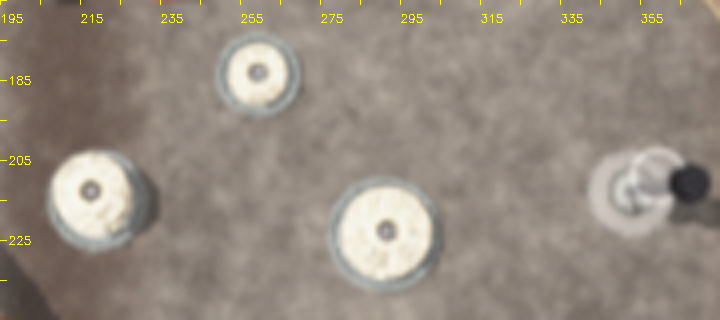

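View pics/s27f.png

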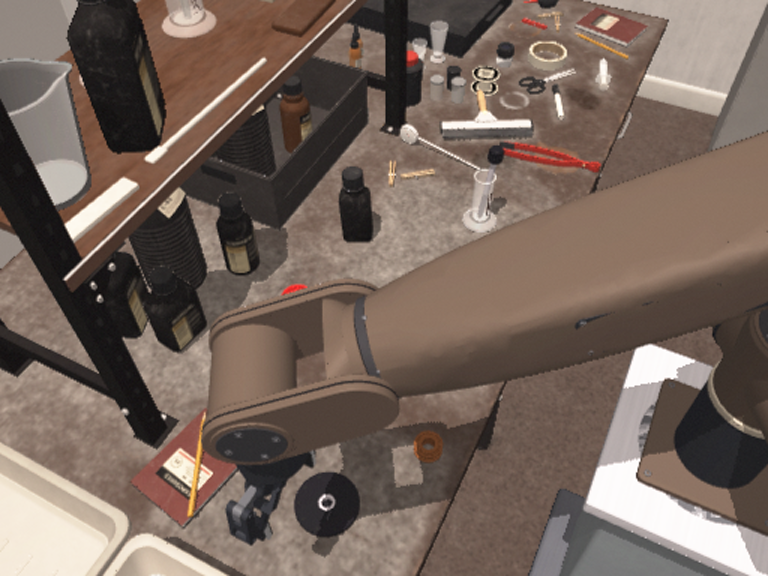

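```bash
python3 - <<'E'
from h import *
a=load('top0')['frame'].astype(int);b=load('t27')['frame'].astype(int)
for n,(u,v) in {'can':(206,158),'bottle':(308,148),'green':(184,173),'brown':(196,251),'red':(236,155)}.items(): print(n,abs(a-b)[v-12:v+12,u-12:u+12].mean().round(1),abs(a-b)[v-12:v+12,u-12:u+12].max())
from cell import ticket
print(ticket.sign_off())
E
```

```text
can 0.9 4
bottle 1.9 14
green 0.9 4
brown 29.3 74
red 0.9 4
the job is handed in; nothing more can be done
None
```

I've handed the job in. The spindle stands in the measuring cylinder, and each ivory reel lies over the post of its own dish. It took about 52 s of robot time.

- **Spindle:** I drew it straight up and set it on the cylinder floor, stopping when the force showed contact. The last picture shows it leaning slightly against the cylinder wall.
- **Reels:** They came off in the order small, tall, large. I lowered each in sub-millimetre steps and opened the fingers only at contact (about 4–8 N). The last top view shows all three inside their rims with the posts in their holes. I judged their level from the pictures and contact heights; I did not measure it.
- **Bystanders:** Comparing top pictures before and after, the film can and the green and red reels are unchanged. The bottle is practically unchanged.
- **Checks that disagreed:**
  - **Brown reel:** the before/after comparison flagged a difference at it. I take this to be the arm or its shadow, since the scene camera shows it at the same pixel as before.
  - **Camera positions:** the two cameras disagreed by 2 to 9 mm sideways. I went by the scene camera, which matched the measured gripper position to about a pixel.

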